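# Change the flat battery packs of the work lamp and the radio

### The arm

A 6-joint arm with a two-finger parallel gripper is mounted at the origin on a cart in front of the work surface, level with it; the furniture and walls round the work are solid. World frame = base frame: x ahead of the robot, y to its left, z up, the work surface at z = 0. Lengths are in m, angles in rad, forces in N, time in s.
With the tool pointing down it reaches from about 0.375 to 0.9 m from the base axis. Payload 3.1 kg.
Tool frame: the origin (TCP) lies midway between the tips of the shut fingers; the grasp point (between the pads) lies 19 mm behind it (grip_depth is the distance from the TCP to the grasp point, in m); y points along the fingers, z is the direction in which the jaws open and shut, and the axes are right-handed (so a half turn about y gives the same grasp; the last joint's range is limited). The gripper opens to 85 mm and grips with 20 to 120 N. Pads are 22 mm wide; open, the fingers measure 114 mm over their backs; the gripper's body (76 mm by 85 mm) begins 54 mm behind the grasp point. The pads swing forward as they close: fully open they stand 13 mm farther back than shut.
Start: joints at [-1.304, 0.527, 1.433, -0, 1.181, -0.178], TCP at [0.27, -0.564, 0.231] pointing down, gripper open.
Joint ranges: [-3.08, 3.08], [-0.75, 2.2], [0.22, 2.44], [-1.43, 4.57], [0, 2.65], [-2.85, 2.85]. Speed limits (rad/s): [2.79, 2.79, 3.14, 3.14, 3.14, 3.14].

### API

Orientations are given as a unit quaternion [x, y, z, w].
In Python, from station import sense, snapshot, camera_model, sign_off, grip_depth gives the robot as it stands.
- The arm moves only by the tool play_rows, never from a script. Its argument "deltas" is a list of rows, each a list of 6 numbers: the shift along the tool's x, y, z in m, then the turn, a rotation vector about the tool's x, y, z in rad. A call has 1 to 12 rows; each row is the pose to reach, as a shift and turn from the pose commanded when the call began, along the tool's axes at that moment; what a row does not reach only later rows make up. A row lasts 1/10 s, in which the tool goes at most 50 mm and 8.59 degrees, less where a joint would pass 70% of its speed; a pose out of reach is approached as far as the arm can. A call with a gripper value outside its range is refused whole. "gripper" is the finger opening in m, from 0 to 0.0854, set as the call begins (left out, the last holds). The fingers move at their own pace and stop on an object; "force" is the grip in N (left out, the last holds). Time passes only in rows, so rows that repeat a pose let the fingers close. It gives the time, the measured TCP pose, the force and the opening at its end, in the units of the state.
- sense(): the state, without advancing time (a new reading comes with each control period).
- snapshot(name): name is "scene" or "top"; returns the picture (384x512x3 uint8, red, green, blue); there is no depth.
- camera_model(name): a dict with "fx", "fy", "cx", "cy" (pixels), "distortion" ([k1, k2, p1, p2, k3] as OpenCV has them; the pictures are not rectified), "camera_from_world" (4x4, takes a point from world to camera coordinates). Camera axes: x right, y up, looking along -z (the intrinsics and any distortion apply to the point x, -y, -z); pixel columns grow to the right and rows downward; lengths in m; the calibration is good to about 2 mm. A picture is of the moment at which its call begins. camera_model takes no time and is no camera call.
- sign_off(): hands the job in, once; it reports no verdict.
The state is a dict: "t": time; "q": joint angles; "qd": joint speeds; "tau": joint torques, N m; "tcp_pos": TCP position; "tool_rot": TCP orientation; "force": force on the tool from outside, world axes, zero at the start; "ft_torque": the same for the moment, N m; "finger_gap": opening from 0.0 (shut) to 1.0 (fully open).
Only numpy, scipy, OpenCV 4.12 (cv2) and the standard library are available. Lean on these libraries where they do the work, as an engineer would, in place of code of your own. Each camera call takes 0.05 s, during which the arm holds its last target.

### The job

The work lamp and the radio have run flat: give each of them its charged pack (green light bar) from the charger, and put its flat pack (red light bar) into that charger instead, so that the slim packs change places and the wide packs change places. A pack may stand on a free spot of the bench meanwhile. All four packs must end upright and fully home in their bays, and the jar of screws and the tape measure stay where they are.

Things in the scene. Friction and masses are not known exactly. Their poses are not given: they have to be found in the camera images.
- flat_slim (a point): SLIM battery pack, slate grey, RED (flat) light bar on top, at the start in the lamp; 70 mm high, 0.2 kg. Origin at its centre, 35 mm above the foot, z up. Grip the upper body (46 mm along x, 38 mm along y, the top 40 mm) across y; below it is a plug 36 x 28 mm, 30 mm high, that goes into a bay. Fits either way round.
- full_slim (a point): SLIM battery pack, slate grey, GREEN (charged) light bar on top, at the start in the small charger; 70 mm high, 0.2 kg. Origin at its centre, 35 mm above the foot, z up. Grip the upper body (46 mm along x, 38 mm along y, the top 40 mm) across y; below it is a plug 36 x 28 mm, 30 mm high, that goes into a bay. Fits either way round.
- flat_wide (a point): WIDE battery pack, slate grey, RED (flat) light bar on top, at the start in the radio; 76 mm high, 0.4 kg. Origin at its centre, 38 mm above the foot, z up. Grip the upper body (70 mm along x, 50 mm along y, the top 46 mm) across y; below it is a plug 58 x 38 mm, 30 mm high, that goes into a bay. Fits either way round.
- full_wide (a point): WIDE battery pack, slate grey, GREEN (charged) light bar on top, at the start in the large charger; 76 mm high, 0.4 kg. Origin at its centre, 38 mm above the foot, z up. Grip the upper body (70 mm along x, 50 mm along y, the top 46 mm) across y; below it is a plug 58 x 38 mm, 30 mm high, that goes into a bay. Fits either way round.
- lamp_bay (a point): Bay for a slim pack in the top of the work lamp (fixed; yellow tube stand, pale LED panel in front). Origin at the middle of the bay's floor; x along the bay's long side, z up. Opening 43 x 35 mm (about 3.5 mm play each side), 28 mm deep, rim bevelled 4 mm; the rim is 84 mm above the bench. A seated pack stands on the bay's floor, its centre 35 mm above this point.
- radio_bay (a point): Bay for a wide pack in the top of the workshop radio (fixed; light grey, 104 x 166 mm, black corners, two speakers in front). Origin at the middle of the bay's floor; x along the bay's long side, z up. Opening 65 x 45 mm (about 3.5 mm play each side), 28 mm deep, rim bevelled 4 mm; the rim is 94 mm above the bench. A seated pack stands on the bay's floor, its centre 38 mm above this point.
- small_charger_bay (a point): Bay for a slim pack in the top of the small charger (fixed; grey box 104 x 88 mm with a black socket). Origin at the middle of the bay's floor; x along the bay's long side, z up. Opening 43 x 35 mm (about 3.5 mm play each side), 28 mm deep, rim bevelled 4 mm; the rim is 60 mm above the bench. A seated pack stands on the bay's floor, its centre 35 mm above this point.
- large_charger_bay (a point): Bay for a wide pack in the top of the large charger (fixed; grey box 136 x 112 mm with a black socket). Origin at the middle of the bay's floor; x along the bay's long side, z up. Opening 65 x 45 mm (about 3.5 mm play each side), 28 mm deep, rim bevelled 4 mm; the rim is 64 mm above the bench. A seated pack stands on the bay's floor, its centre 38 mm above this point.
- jar_mid (a point): Glass jar of screws with a brass-coloured lid, 66 mm across, 86 mm high, a bystander to be left alone. Origin at its centre, half-way up. A free spot of bare bench, at least 45 mm clear all round, lies 170 mm to its right (towards -y) and 20 mm farther from the robot (+x).
- tape_rule_mid (a point): Yellow tape measure, 66 x 84 x 36 mm, a bystander to be left alone. Origin at its centre, half-way up.
Not all that is in view belongs to the job. Leave any orange look-alike of the part that bears flat_wide alone.

How it is judged:
By the outcome, as a careful person would: the job done as asked, in the order asked, and still so for the second after the job is handed in, with the robot touching nothing.
It also fails if it takes over 144 s, if anything falls off the work surface, if the arm or the gripper's body presses on something with over 40 N, if the wrist force passes 120 N, or if a joint passes its speed limit or range.

## Working session

There is one attempt and no reset: what is moved stays moved. The work goes in short steps, Python scripts to look and compute and a tool call to move; the robot and the scene stay as the last step left them, time stands still between calls to the robot, and variables do not carry over. Pictures are saved under pics/ and viewed, and the job is handed in when it is done.

Besides the shell and the picture viewer there is one more tool, called after ">>>" as name(argument=value, ...) on one line, values as JSON. play_rows: Moves the arm, as the interface text tells. Its arguments: {"type":"object","properties":{"deltas":{"type":"array"},"gripper":{"type":"number"},"force":{"type":"number"}},"required":["deltas"]}

```bash
mkdir -p pics; ls; python3 - <<'E'
from station import *
import cv2,json
s=sense();print(s, grip_depth if not callable(grip_depth) else grip_depth())
for n in("scene","top"):
    im=snapshot(n);cv2.imwrite(f"pics/{n}0.png",im[:,:,::-1]);m=camera_model(n);print(n,m)
E
```

```text
pics
{'t': 0.0, 'q': array([-1.30355549e+00,  5.28464214e-01,  1.43393100e+00,  1.34360096e-05,
        1.18137748e+00, -1.78498282e-01]), 'qd': array([-2.52432289e-04,  1.58899680e-03,  1.62799499e-03,  9.94271058e-06,
        4.89187103e-04, -2.07100962e-03]), 'tau': array([-5.44323711e-06, -4.42351985e+01, -1.78023756e+01, -2.89335603e-04,
        8.36686901e-03, -3.86197399e-06]), 'tcp_pos': array([ 0.2692896 , -0.56320787,  0.23032568]), 'tool_rot': array([-0.15631913,  0.69038824, -0.68884785,  0.15625953]), 'force': array([-0.16818305, -0.40237773, -0.18174476]), 'ft_torque': array([0.00744025, 0.00787457, 0.02283996]), 'finger_gap': 1.0023434689102944} 0.0187
scene {'fx': 452.8461056897787, 'fy': 452.8461056897787, 'cx': 254.5725627184627, 'cy': 191.33349889192795, 'distortion': array([-0.15651149,  0.        ,  0.        ,  0.        ,  0.        ]), 'camera_from_world': array([[-0.84198508, -0.53901897, -0.02279636,  0.5259569 ],
       [ 0.28615623, -0.48201877,  0.82811384, -0.17792037],
       [-0.45735734,  0.69073617,  0.56009624, -1.34654816],
       [ 0.        ,  0.        ,  0.        ,  1.        ]])}
top {'fx': 352.65220419237494, 'fy': 352.65220419237494, 'cx': 258.6885011253618, 'cy': 193.71955331422348, 'distortion': array([-0.01786423,  0.        ,  0.        ,  0.        ,  0.        ]), 'camera_from_world': array([[-0.00430444, -0.9999086 ,  0.01281645,  0.13176952],
       [ 0.9918764 , -0.00263975,  0.12717801, -0.56200999],
       [-0.12713256,  0.01325976,  0.9917971 , -1.22723293],
       [ 0.        ,  0.        ,  0.        ,  1.        ]])}
```

View pics/scene0.png

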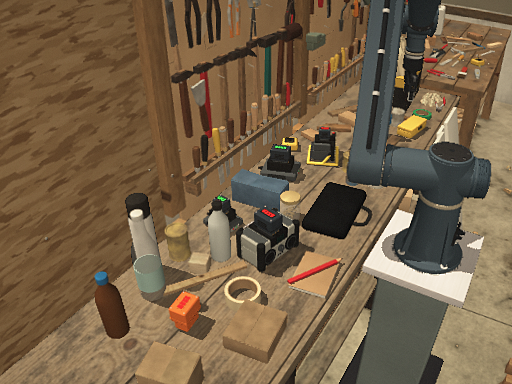

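View pics/top0.png

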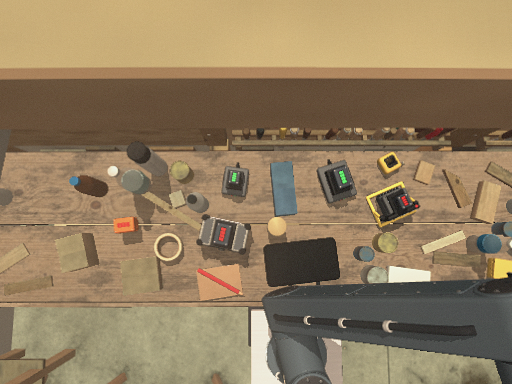

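```bash
python3 - <<'E'
import cv2
im=cv2.imread("pics/top0.png")
cv2.imwrite("pics/topA.png",cv2.resize(im[60:260,60:260],None,fx=3,fy=3,interpolation=cv2.INTER_CUBIC))
cv2.imwrite("pics/topB.png",cv2.resize(im[60:260,240:440],None,fx=3,fy=3,interpolation=cv2.INTER_CUBIC))
E
```

```text
(no output)
```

View crops.

View pics/topA.png

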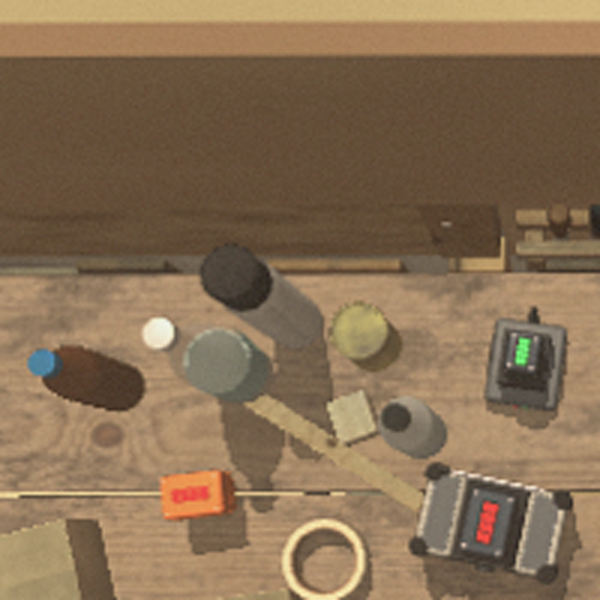

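View pics/topB.png

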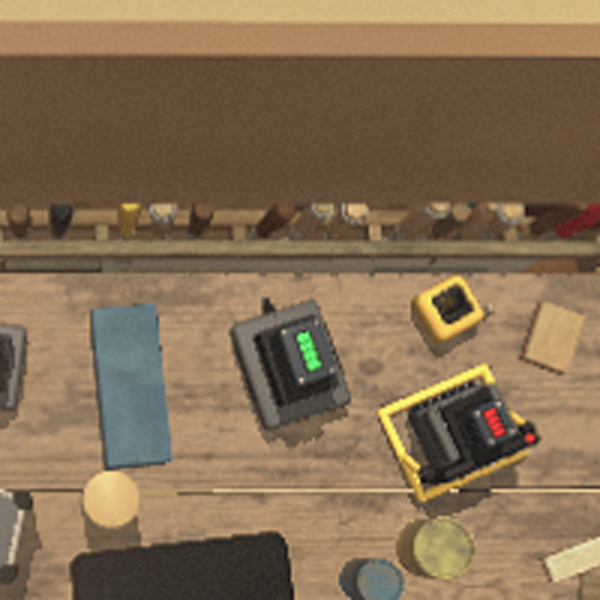

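```bash
python3 - <<'E'
import cv2
im=cv2.imread("pics/scene0.png")
cv2.imwrite("pics/scA.png",cv2.resize(im[120:280,190:350],None,fx=3.7,fy=3.7,interpolation=cv2.INTER_CUBIC))
E
```

```text
(no output)
```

View pics/scA.png

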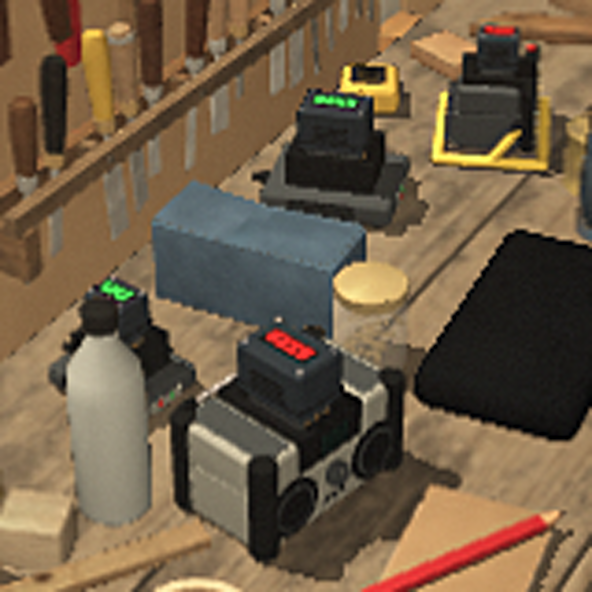

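```bash
cat > h.py <<'E'
import cv2,numpy as np
from station import *
def proj(n,P):
    m=camera_model(n);P=np.atleast_2d(P).astype(float)
    T=m["camera_from_world"];c=P@T[:3,:3].T+T[:3,3];c=c*[1,-1,-1]
    K=np.array([[m["fx"],0,m["cx"]],[0,m["fy"],m["cy"]],[0,0,1]])
    return cv2.projectPoints(c.reshape(-1,1,3),np.zeros(3),np.zeros(3),K,m["distortion"])[0].reshape(-1,2)
def back(n,uv,z):
    m=camera_model(n);K=np.array([[m["fx"],0,m["cx"]],[0,m["fy"],m["cy"]],[0,0,1]])
    u=cv2.undistortPoints(np.array(uv,float).reshape(-1,1,2),K,m["distortion"]).reshape(-1,2)
    T=m["camera_from_world"];R=T[:3,:3];o=-R.T@T[:3,3]
    d=np.c_[u[:,0],-u[:,1],-np.ones(len(u))]@R
    return o+d*((z-o[2])/d[:,2])[:,None]
E
python3 - <<'E'
from h import *
O={'lamp':((404,201),.126,(.046,.038)),'radio':((225,234),.142,(.07,.05)),'small':((235,177),.102,(.046,.038)),'large':((341,180),.112,(.07,.05))}
top=cv2.imread("pics/top0.png");sc=cv2.imread("pics/scene0.png")
for k,(uv,z,_) in O.items():
    p=back("top",[uv],z)[0];q=proj("scene",p)[0];print(k,p.round(3),q.round(1),np.hypot(*p[:2]).round(3))
    for n,im,c in(("t",top,uv),("s",sc,q)):
        c=np.round(c).astype(int);r=24
        cr=im[c[1]-r:c[1]+r,c[0]-r:c[0]+r];print(n,c-r)
        cv2.imwrite(f"pics/z_{k}_{n}.png",cv2.resize(cr,None,fx=8,fy=8,interpolation=cv2.INTER_CUBIC))
print(back("top",[(277,226)],.086))
for k in O: cv2.imwrite(f"pics/z_{k}.png",np.hstack([cv2.imread(f"pics/z_{k}_{n}.png") for n in "ts"]))
a=[cv2.imread(f"pics/z_{k}.png") for k in O]
E
```

```text
lamp [ 0.525 -0.354  0.126] [324.  128.2] 0.633
t [380 177]
s [300 104]
radio [0.418 0.24  0.142] [269.  211.1] 0.482
t [201 210]
s [245 187]
small [0.612 0.211 0.102] [221.2 197.8] 0.647
t [211 153]
s [197 174]
large [ 0.599 -0.148  0.112] [281.6 148.4] 0.617
t [317 156]
s [258 124]
[[0.44522289 0.06876228 0.086     ]]
```

View pics/z_lamp.png

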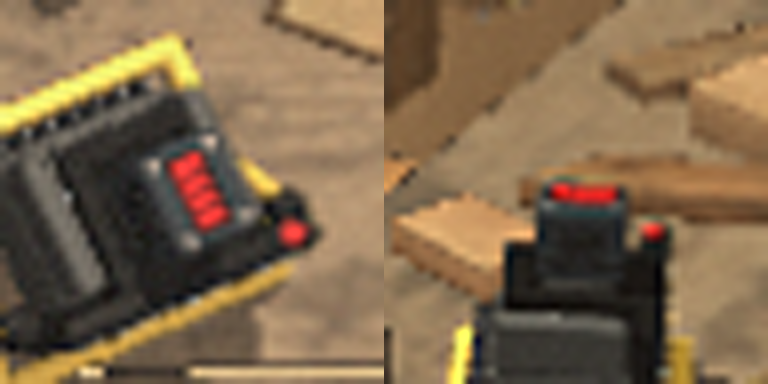

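View pics/z_radio.png

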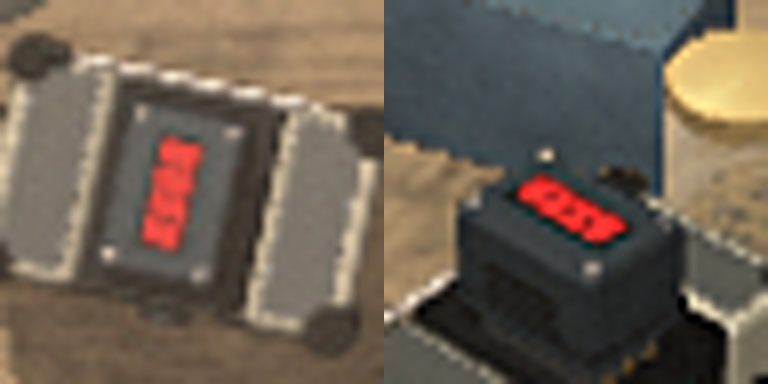

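View pics/z_small.png

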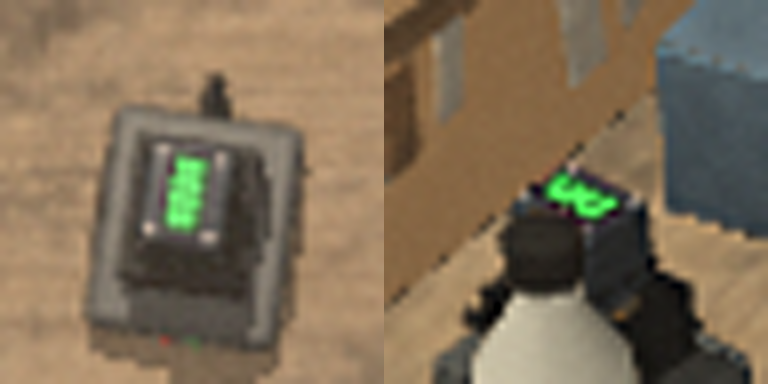

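View pics/z_large.png

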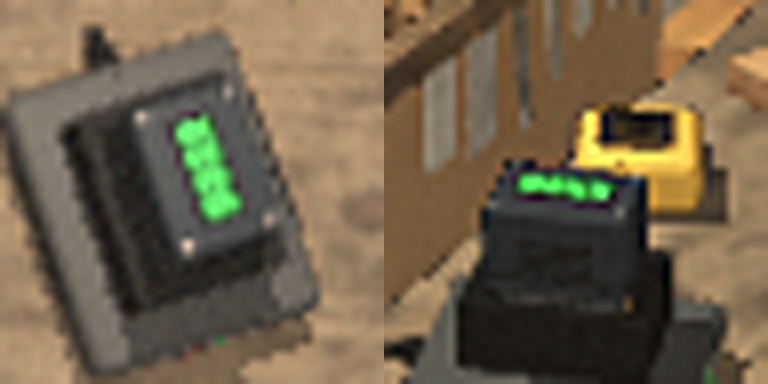

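```bash
python3 - <<'E'
from h import *
S={'lamp':((380,177),.126,[(152,164),(210,143),(247,214),(190,242)]),
'radio':((201,210),.142,[(140,114),(234,132),(200,273),(108,254)]),
'small':((211,153),.102,[(160,149),(220,158),(209,237),(149,228)]),
'large':((317,156),.112,[(141,118),(228,91),(268,217),(187,246)])}
so={'lamp':(300,104),'radio':(245,187),'small':(197,174),'large':(258,124)}
sc=cv2.imread("pics/scene0.png");top=cv2.imread("pics/top0.png")
for k,(o,z,c) in S.items():
    uv=np.array(c)/8-.4375+o
    p=back("top",uv,z); L=(p[0]+p[1]-p[2]-p[3])/2; W=(p[1]-p[0]+p[2]-p[3])/2
    c0=p.mean(0)
    def bar(n,im,o,z):
        cr=im[o[1]:o[1]+48,o[0]:o[0]+48].astype(int);b,g,r=cr[...,0],cr[...,1],cr[...,2]
        m=(g-np.maximum(r,b)>60) if k in('small','large') else (r-np.maximum(g,b)>90)
        m=m.astype(np.uint8);nn,lab,st,ce=cv2.connectedComponentsWithStats(cv2.morphologyEx(m,cv2.MORPH_CLOSE,np.ones((3,3))))
        i=1+np.argmax(st[1:,4]);ys,xs=np.nonzero((lab==i))
        P=back(n,np.c_[xs+o[0],ys+o[1]],z);d=P[:,:2]-P[:,:2].mean(0);u=np.linalg.svd(d,full_matrices=0)[2][0]
        return P.mean(0)[:2].round(4),np.degrees(np.arctan(u[1]/u[0])).round(1)
    print(k,c0.round(4),'yawL',np.degrees(np.arctan2(L[1],L[0])).round(1),'W',(np.degrees(np.arctan2(W[1],W[0]))+90).round(1),np.linalg.norm(L).round(4),np.linalg.norm(W).round(4),'bar top',bar('top',top,o,z),'scene',bar('scene',sc,so[k],z))
E
```

```text
lamp [ 0.527  -0.3559  0.126 ] yawL 24.2 W 22.3 0.0343 0.0269 bar top (array([ 0.5271, -0.3541]), np.float64(22.3)) scene (array([ 0.5259, -0.3603]), np.float64(32.7))
radio [0.4192 0.2505 0.142 ] yawL -12.8 W -11.4 0.0577 0.0383 bar top (array([0.42  , 0.2505]), np.float64(-12.1)) scene (array([0.417 , 0.2486]), np.float64(-12.9))
small [0.6126 0.2158 0.102 ] yawL -7.5 W -8.8 0.0344 0.0259 bar top (array([0.6123, 0.2155]), np.float64(-8.5)) scene (array([0.6112, 0.2136]), np.float64(-6.8))
large [ 0.6106 -0.1533  0.112 ] yawL 16.7 W 18.3 0.0571 0.0382 bar top (array([ 0.6108, -0.1537]), np.float64(16.6)) scene (array([ 0.6086, -0.1559]), np.float64(14.8))
```

```bash
cat >> h.py <<'E'
from scipy.spatial.transform import Rotation as Rt
def pose():
    s=sense();return np.array(s["tcp_pos"]),Rt.from_quat(s["tool_rot"])
def jaw():
    p,R=pose();z=R.as_matrix()[:,2];return p,np.degrees(np.arctan2(z[1],z[0]))
def go(x,y,z,yawpack,cur=None):
    """delta to TCP (x,y,z), jaws along pack y (yaw deg)"""
    p,R=cur or pose();best=None
    for k in(90,-90):
        a=np.radians(yawpack+k)
        M=np.array([[np.sin(a),0,np.cos(a)],[-np.cos(a),0,np.sin(a)],[0,-1,0]])
        rv=(R.inv()*Rt.from_matrix(M)).as_rotvec()
        if best is None or np.linalg.norm(rv)<np.linalg.norm(best):best=rv
    d=R.inv().apply(np.array([x,y,z])-p)
    return np.r_[d,best]
def show(*wps):
    for w in wps:
        d=go(*w);print(w,'->',[float(v) for v in d.round(4)],'rows>=%.1f,%.1f'%(np.linalg.norm(d[:3])/.05,np.degrees(np.linalg.norm(d[3:]))/8.59))
LAMP=(.527,-.357);RADIO=(.4185,.250);SMALL=(.612,.215);LARGE=(.610,-.1545)
E
python3 - <<'E'
from h import *
print(jaw())
show((*LAMP,.24,23),(*LAMP,.094,23))
print(proj("top",[[.465,-.101,0],[.465,-.101,.07],[.465+.045,-.101,0],[.42,-.101,0]]))
# bottle base
print(back("top",[(202,206),(277,226)],0))
E
```

```text
(array([ 0.26937268, -0.56325062,  0.2304241 ]), np.float64(-64.4560277717713))
(0.527, -0.357, 0.24, 23) -> [-0.3214, -0.0093, -0.075, 0.0019, 0.0444, -0.0003] rows>=6.6,0.3
(0.527, -0.357, 0.094, 23) -> [-0.3213, 0.1367, -0.0747, 0.0019, 0.0444, -0.0003] rows>=7.1,0.3
[[321.84198028 221.22985183]
 [325.69614371 220.22063923]
 [321.51499035 208.94799948]
 [322.16903717 233.61753444]]
[[0.52222742 0.33688362 0.        ]
 [0.44831876 0.06319215 0.        ]]
```

>>> play_rows(deltas=[[-0.04,-0.001,-0.009,0,0.01,0],[-0.08,-0.002,-0.019,0,0.02,0],[-0.12,-0.004,-0.028,0,0.02,0],[-0.16,-0.005,-0.037,0,0.03,0],[-0.2,-0.006,-0.047,0,0.03,0],[-0.24,-0.007,-0.056,0,0.04,0],[-0.28,-0.008,-0.065,0,0.044,0],[-0.3214,-0.009,-0.075,0.002,0.044,0],[-0.3214,-0.009,-0.075,0.002,0.044,0],[-0.3214,-0.009,-0.075,0.002,0.044,0]], gripper=0.068)

```text
t: 1.1
tcp_pos: [0.5275, -0.3565, 0.2397]
tool_rot: [0.142, -0.692, 0.693, -0.142]
force: [-0.4, -0.2, -0.6]
finger_gap: 0.798
```

```bash
python3 - <<'E'
from h import *
print(jaw(),sense()['force'])
show((*LAMP,.092,23))
cv2.imwrite("pics/t1.png",cv2.resize(snapshot("top")[100:300,280:480,::-1],None,fx=3,fy=3))
cv2.imwrite("pics/s1.png",cv2.resize(snapshot("scene")[40:200,240:400,::-1],None,fx=3.5,fy=3.5))
E
```

```text
(array([ 0.52751536, -0.3565415 ,  0.23974772]), np.float64(-66.83060819771234)) [-0.40796372 -0.17525719 -0.57502148]
(0.527, -0.357, 0.092, 23) -> [0.0005, 0.1477, 0.0, -0.0012, 0.003, 0.0009] rows>=3.0,0.0
```

View pics/s1.png

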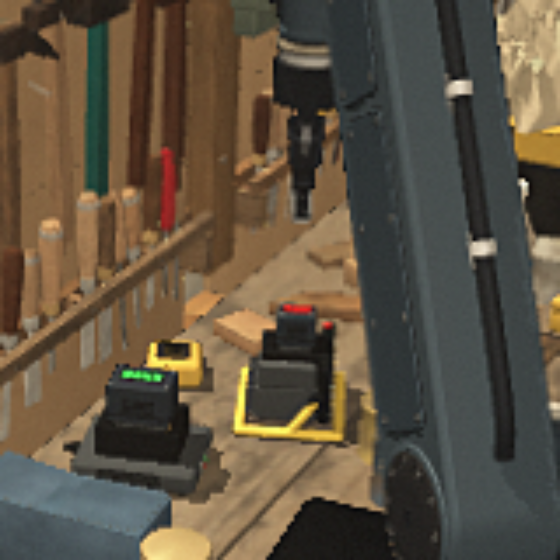

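View pics/t1.png

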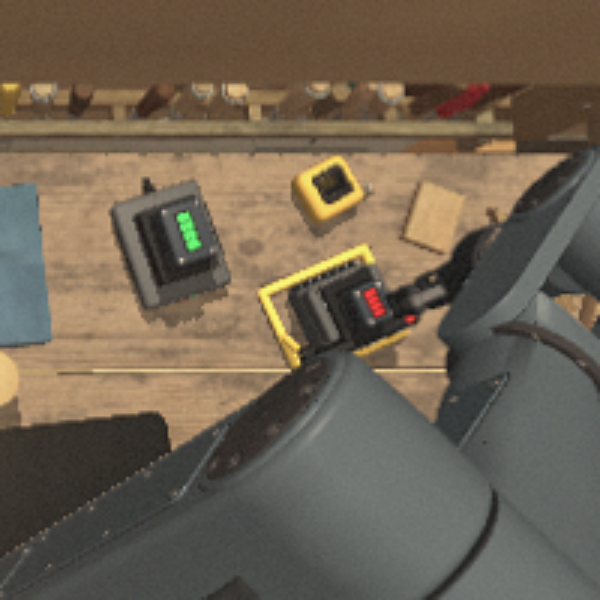

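```bash
python3 - <<'E'
from h import *
print(proj("scene",[.5275,-.3565,.24]),proj("top",[.5275,-.3565,.24]))
E
```

```text
[[325.37389182 100.72481809]] [[420.61929405 196.14711232]]
```

>>> play_rows(deltas=[[0.0,0.03,0,0,0,0],[0.0,0.06,0,0,0,0],[0.0,0.09,0,0,0.002,0],[0.0005,0.12,0,0,0.003,0],[0.0005,0.14,0,0,0.003,0],[0.0005,0.1475,0,-0.001,0.003,0.001],[0.0005,0.1475,0,-0.001,0.003,0.001],[0.0005,0.1475,0,-0.001,0.003,0.001]])

```text
t: 2.0
tcp_pos: [0.5269, -0.3593, 0.0938]
tool_rot: [0.139, -0.692, 0.694, -0.14]
force: [0.5, -0.6, -0.0]
finger_gap: 0.796
```

>>> play_rows(deltas=[[0,0,0,0,0,0],[0,0,0,0,0,0],[0,0,0,0,0,0],[0,0,0,0,0,0],[0,0,0,0,0,0],[0,0,0,0,0,0]], gripper=0.02, force=45)

```text
t: 2.6
tcp_pos: [0.5272, -0.3582, 0.0943]
tool_rot: [0.139, -0.692, 0.694, -0.141]
force: [-1.2, 1.4, 4.9]
finger_gap: 0.442
```

>>> play_rows(deltas=[[0,-0.02,0,0,0,0],[0,-0.05,0,0,0,0],[0,-0.08,0,0,0,0],[0,-0.11,0,0,0,0],[0,-0.13,0,0,0,0],[0,-0.13,0,0,0,0],[0,-0.13,0,0,0,0]])

```text
t: 3.3
tcp_pos: [0.5262, -0.3576, 0.2222]
tool_rot: [0.14, -0.693, 0.693, -0.14]
force: [-1.0, 0.0, -3.6]
finger_gap: 0.445
```

```bash
python3 - <<'E'
from h import *
print(jaw(),sense()['force'])
show((.465,-.101,.2,23),(.465,-.101,.045,23))
cv2.imwrite("pics/t2.png",cv2.resize(snapshot("top")[140:260,310:460,::-1],None,fx=4,fy=4))
cv2.imwrite("pics/s2.png",cv2.resize(snapshot("scene")[60:180,270:390,::-1],None,fx=4,fy=4))
E
```

```text
(array([ 0.52624739, -0.35755385,  0.22217122]), np.float64(-67.14167813035333)) [-1.02509306  0.03359415 -3.60382373]
(0.465, -0.101, 0.2, 23) -> [-0.0432, 0.0221, -0.2602, -0.0002, -0.0025, -0.0007] rows>=5.3,0.0
(0.465, -0.101, 0.045, 23) -> [-0.0431, 0.1771, -0.2602, -0.0002, -0.0025, -0.0007] rows>=6.4,0.0
```

View pics/s2.png

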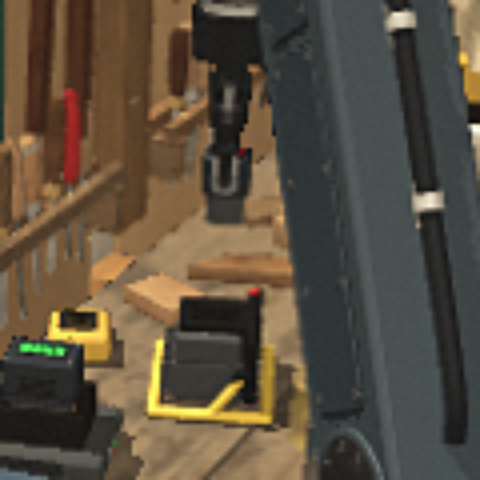

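View pics/t2.png

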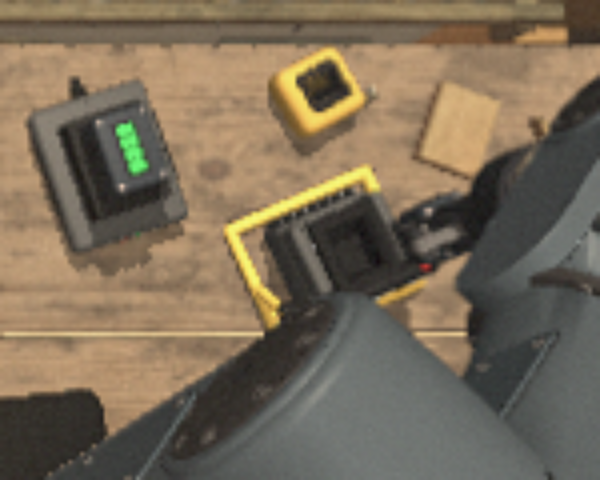

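>>> play_rows(deltas=[[-0.005,0,-0.03,0,0,0],[-0.012,0,-0.07,0,0,0],[-0.018,0,-0.11,0,0,0],[-0.025,0,-0.15,0,0,0],[-0.032,0.01,-0.19,0,0,0],[-0.038,0.02,-0.23,0,0,0],[-0.043,0.03,-0.26,0,0,0],[-0.043,0.06,-0.26,0,0,0],[-0.043,0.1,-0.26,0,0,0],[-0.043,0.14,-0.26,0,0,0],[-0.043,0.17,-0.26,0,0,0],[-0.043,0.177,-0.26,0,0,0]])

```text
t: 4.6
tcp_pos: [0.4628, -0.1006, 0.0419]
tool_rot: [-0.142, 0.695, -0.692, 0.138]
force: [-0.1, 0.2, -2.3]
finger_gap: 0.442
```

>>> play_rows(deltas=[[0,0,0,0,0,0],[0,0.002,0,0,0,0],[0,0.004,0,0,0,0],[0,0.005,0,0,0,0],[0,0.005,0,0,0,0]])

```text
t: 5.1
tcp_pos: [0.466, -0.102, 0.0414]
tool_rot: [0.139, -0.692, 0.694, -0.141]
force: [1.1, 0.3, -2.9]
finger_gap: 0.438
```

>>> play_rows(deltas=[[0,0.002,0,0,0,0],[0,0.004,0,0,0,0],[0,0.004,0,0,0,0],[0,0.004,0,0,0,0]])

```text
t: 5.5
tcp_pos: [0.4657, -0.1014, 0.0376]
tool_rot: [0.139, -0.693, 0.693, -0.141]
force: [-0.9, 2.5, 7.9]
finger_gap: 0.434
```

Contact. Release, rise.

>>> play_rows(deltas=[[0,-0.001,0,0,0,0],[0,-0.001,0,0,0,0],[0,-0.001,0,0,0,0],[0,-0.001,0,0,0,0]], gripper=0.068)

```text
t: 5.9
tcp_pos: [0.4656, -0.1019, 0.0375]
tool_rot: [0.14, -0.693, 0.693, -0.14]
force: [-0.5, -0.3, 0.3]
finger_gap: 0.797
```

>>> play_rows(deltas=[[0,-0.02,0,0,0,0],[0,-0.05,0,0,0,0],[0,-0.09,0,0,0,0],[0,-0.13,0,0,0,0],[0,-0.17,0,0,0,0],[0,-0.2,0,0,0,0],[0,-0.2,0,0,0,0]])

```text
t: 6.6
tcp_pos: [0.4678, -0.1029, 0.2416]
tool_rot: [0.137, -0.691, 0.695, -0.143]
force: [1.1, 0.1, 0.7]
finger_gap: 0.799
```

```bash
python3 - <<'E'
from h import *
print(jaw(),sense()['force'])
show((*SMALL,.24,-8.2),(*SMALL,.068,-8.2))
cv2.imwrite("pics/t3.png",snapshot("top")[:,:,::-1])
cv2.imwrite("pics/t3c.png",cv2.resize(snapshot("top")[177:225,375:435,::-1],None,fx=10,fy=10,interpolation=cv2.INTER_CUBIC))
E
```

```text
(array([ 0.4677866 , -0.10289443,  0.24164623]), np.float64(-67.14636991241875)) [1.10113476 0.13412934 0.69531875]
(0.612, 0.215, 0.24, -8.2) -> [-0.2564, 0.0016, -0.2369, -0.0062, 0.542, -0.0096] rows>=7.0,3.6
(0.612, 0.215, 0.068, -8.2) -> [-0.2551, 0.1736, -0.2384, -0.0062, 0.542, -0.0096] rows>=7.8,3.6
```

View pics/t3c.png

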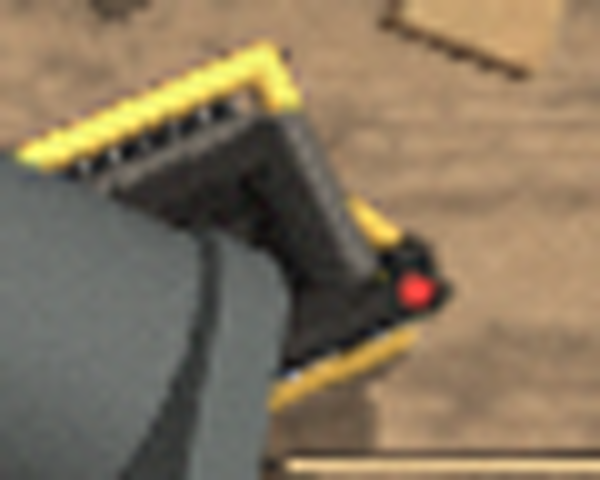

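View pics/t3.png

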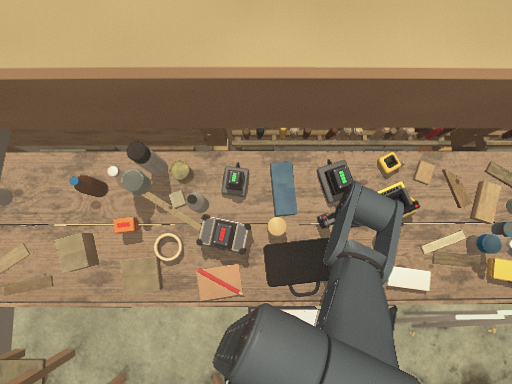

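>>> play_rows(deltas=[[-0.026,0,-0.024,0,0.06,0],[-0.055,0,-0.05,0,0.12,0],[-0.085,0,-0.078,0,0.18,0],[-0.115,0,-0.106,0,0.25,0],[-0.145,0,-0.134,0,0.31,0],[-0.175,0,-0.162,-0.002,0.37,-0.003],[-0.205,0,-0.19,-0.004,0.44,-0.006],[-0.235,0.001,-0.217,-0.005,0.5,-0.008],[-0.2564,0.0016,-0.2369,-0.006,0.542,-0.0096],[-0.2564,0.0016,-0.2369,-0.006,0.542,-0.0096],[-0.2564,0.0016,-0.2369,-0.006,0.542,-0.0096],[-0.2564,0.0016,-0.2369,-0.006,0.542,-0.0096]])

```text
t: 7.9
tcp_pos: [0.6084, 0.2151, 0.2344]
tool_rot: [0.046, 0.706, -0.705, -0.055]
force: [-0.3, 0.2, 0.1]
finger_gap: 0.799
```

```bash
python3 - <<'E'
from h import *
print(jaw(),sense()['force'])
show((*SMALL,.068,-8.2))
t=snapshot("top")[:,:,::-1];cv2.imwrite("pics/t4.png",t)
cv2.imwrite("pics/t4c.png",cv2.resize(t[177:225,375:435],None,fx=10,fy=10,interpolation=cv2.INTER_CUBIC))
s=snapshot("scene")[:,:,::-1];cv2.imwrite("pics/s4.png",s)
E
```

```text
(array([0.60836212, 0.21506169, 0.23435879]), np.float64(-98.22833077095525)) [-0.31480558  0.1863602   0.10344303]
(0.612, 0.215, 0.068, -8.2) -> [-0.0057, 0.1663, -0.0003, 0.0013, -0.0005, 0.0128] rows>=3.3,0.1
```

View pics/s4.png

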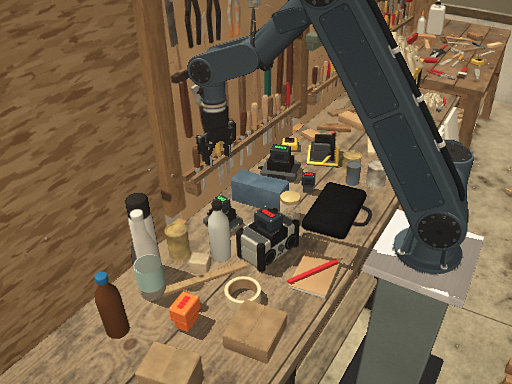

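View pics/t4c.png

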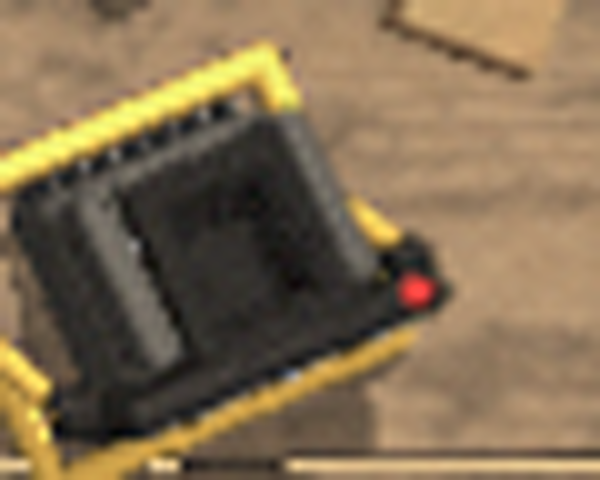

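View pics/t4.png

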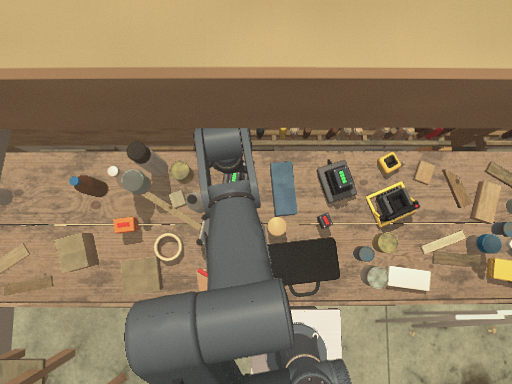

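```bash
cat >> h.py <<'E'
def rect(x,y,yaw,a,b,z):
    c,s=np.cos(np.radians(yaw)),np.sin(np.radians(yaw))
    return np.array([[x+c*u*a/2-s*v*b/2,y+s*u*a/2+c*v*b/2,z] for u,v in((1,1),(1,-1),(-1,-1),(-1,1))])
def overlay(im,n,o,wh,f,rects,fn,gam=1.0):
    cr=im[o[1]:o[1]+wh[1],o[0]:o[0]+wh[0]];cr=(255*(cr/255.)**gam).astype(np.uint8)
    cr=cv2.resize(cr,None,fx=f,fy=f,interpolation=cv2.INTER_CUBIC)
    for r,col in rects:
        q=((proj(n,r)-o+.5)*f).round().astype(np.int32);cv2.polylines(cr,[q],True,col,1)
    cv2.imwrite(fn,cr)
E
python3 - <<'E'
from h import *
t=cv2.imread("pics/t4.png")
overlay(t,"top",(375,177),(50,48),12,[(rect(*LAMP,23,.051,.043,.084),(0,255,0)),(rect(*LAMP,23,.043,.035,.056),(255,0,255))],"pics/o4.png",.45)
E
```

```text
(no output)
```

View pics/o4.png

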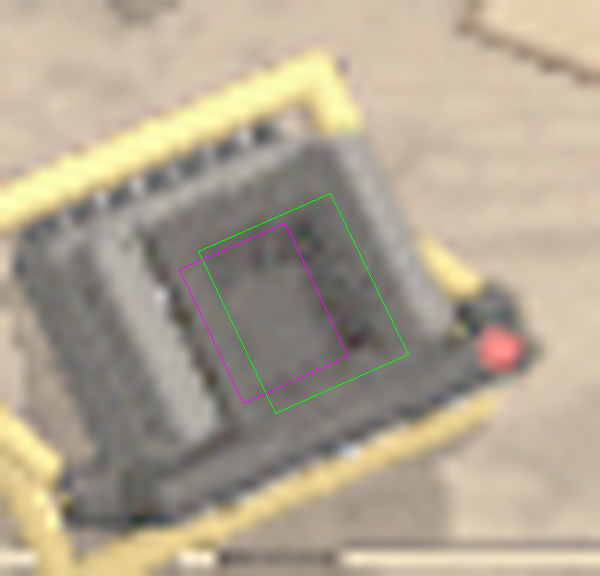

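>>> play_rows(deltas=[[-0.001,0.03,0,0,0,0],[-0.002,0.06,0,0,0,0.005],[-0.003,0.1,0,0,0,0.01],[-0.005,0.13,0,0.001,0,0.012],[-0.005,0.13,0,0.001,0,0.012],[-0.005,0.13,0,0.001,0,0.012]])

```text
t: 8.6
tcp_pos: [0.6135, 0.2152, 0.1063]
tool_rot: [0.052, 0.706, -0.705, -0.05]
force: [0.2, 0.2, 0.4]
finger_gap: 0.797
```

```bash
python3 - <<'E'
from h import *
print(jaw(),sense()['force'])
show((*SMALL,.068,-8.2))
E
```

```text
(array([0.6135075 , 0.21523137, 0.1063054 ]), np.float64(-98.26501579315128)) [0.18800301 0.24748253 0.44305793]
(0.612, 0.215, 0.068, -8.2) -> [0.0015, 0.0383, 0.0005, 0.0017, -0.0011, -0.0023] rows>=0.8,0.0
```

>>> play_rows(deltas=[[0.001,0.02,0,0,0,0],[0.0015,0.035,0.0005,0.001,-0.001,-0.002],[0.0015,0.038,0.0005,0.002,-0.001,-0.002],[0.0015,0.038,0.0005,0.002,-0.001,-0.002]])

```text
t: 9.0
tcp_pos: [0.6121, 0.2157, 0.0684]
tool_rot: [-0.051, -0.705, 0.705, 0.05]
force: [0.5, 0.1, 0.4]
finger_gap: 0.798
```

>>> play_rows(deltas=[[0,0,0,0,0,0],[0,0,0,0,0,0],[0,0,0,0,0,0],[0,0,0,0,0,0],[0,0,0,0,0,0],[0,0,0,0,0,0]], gripper=0.02)

```text
t: 9.6
tcp_pos: [0.6126, 0.2157, 0.0691]
tool_rot: [0.051, 0.705, -0.705, -0.049]
force: [-0.8, -1.3, 5.1]
finger_gap: 0.439
```

>>> play_rows(deltas=[[0,-0.02,0,0,0,0],[0,-0.05,0,0,0,0],[0,-0.08,0,0,0,0],[0,-0.11,0,0,0,0],[0,-0.15,0,0,0,0],[0,-0.17,0,0,0,0],[0,-0.17,0,0,0,0],[0,-0.17,0,0,0,0]])

```text
t: 10.4
tcp_pos: [0.6109, 0.2157, 0.2369]
tool_rot: [-0.05, -0.705, 0.705, 0.051]
force: [-0.7, -0.0, -2.8]
finger_gap: 0.438
```

```bash
python3 - <<'E'
from h import *
print(jaw(),sense()['force'])
show((*LAMP,.24,23),(*LAMP,.094,23))
t=snapshot("top")[:,:,::-1];cv2.imwrite("pics/t5.png",t)
s=snapshot("scene")[:,:,::-1];cv2.imwrite("pics/s5.png",cv2.resize(s[100:250,170:370],None,fx=3,fy=3))
E
```

```text
(array([0.61094084, 0.2157347 , 0.23688005]), np.float64(-98.14699011661165)) [-0.71920164 -0.0269488  -2.75480403]
(0.527, -0.357, 0.24, 23) -> [0.0019, -0.0028, 0.5789, -0.0002, -0.5436, 0.0013] rows>=11.6,3.6
(0.527, -0.357, 0.094, 23) -> [0.0018, 0.1432, 0.5788, -0.0002, -0.5436, 0.0013] rows>=11.9,3.6
```

View pics/s5.png

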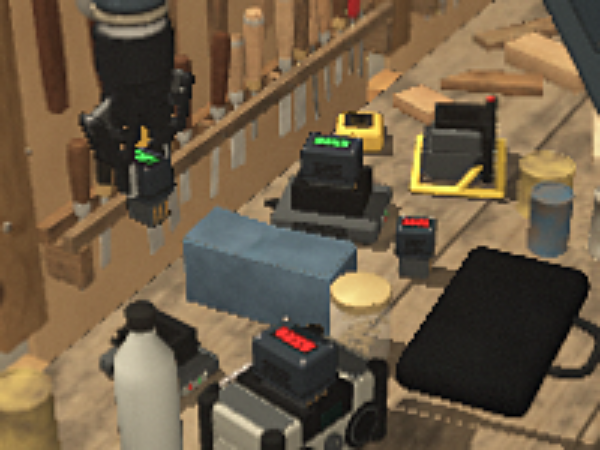

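>>> play_rows(deltas=[[0,0,0.02,0,-0.03,0],[0,-0.001,0.06,0,-0.07,0],[0,-0.001,0.105,0,-0.12,0],[0,-0.001,0.15,0,-0.17,0],[0,-0.001,0.195,0,-0.22,0],[0,-0.001,0.24,0,-0.27,0],[0.001,-0.002,0.285,0,-0.32,0],[0.001,-0.002,0.33,0,-0.37,0],[0.001,-0.002,0.375,0,-0.42,0],[0.001,-0.002,0.42,0,-0.46,0],[0.002,-0.002,0.46,0,-0.5,0],[0.002,-0.003,0.5,0,-0.543,0.001]])

```text
t: 11.7
tcp_pos: [0.5373, -0.2799, 0.2385]
tool_rot: [-0.142, 0.694, -0.692, 0.141]
force: [0.7, -0.1, -2.0]
finger_gap: 0.44
```

```bash
python3 - <<'E'
from h import *
print(jaw(),sense()['force'])
show((*LAMP,.2,23))
E
```

```text
(array([ 0.53734405, -0.27989535,  0.23854974]), np.float64(-66.97440151742792)) [ 0.69673429 -0.111128   -2.00148831]
(0.527, -0.357, 0.2, 23) -> [0.0397, 0.0383, 0.0671, 0.0036, 0.0004, 0.0007] rows>=1.7,0.0
```

>>> play_rows(deltas=[[0.02,0,0.034,0.001,0,0],[0.0397,0.01,0.067,0.003,0,0],[0.0397,0.025,0.067,0.003,0,0],[0.0397,0.038,0.067,0.0036,0,0],[0.0397,0.038,0.067,0.0036,0,0],[0.0397,0.038,0.067,0.0036,0,0],[0.0397,0.038,0.067,0.0036,0,0]])

```text
t: 12.4
tcp_pos: [0.5292, -0.3553, 0.2034]
tool_rot: [0.14, -0.691, 0.694, -0.142]
force: [0.7, 0.4, -1.5]
finger_gap: 0.441
```

```bash
python3 - <<'E'
from h import *
print(jaw(),sense()['force'])
show((*LAMP,.135,23))
s=snapshot("scene")[:,:,::-1];cv2.imwrite("pics/s6.png",cv2.resize(s[60:180,270:390],None,fx=4,fy=4))
t=snapshot("top")[:,:,::-1];cv2.imwrite("pics/t6.png",cv2.resize(t[150:250,350:450],None,fx=5,fy=5))
E
```

```text
(array([ 0.52921124, -0.35533402,  0.20344339]), np.float64(-66.9555003387307)) [ 0.74027238  0.42082149 -1.49152112]
(0.527, -0.357, 0.135, 23) -> [0.0028, 0.0684, 0.0003, -0.0049, 0.0008, -0.0018] rows>=1.4,0.0
```

View pics/s6.png

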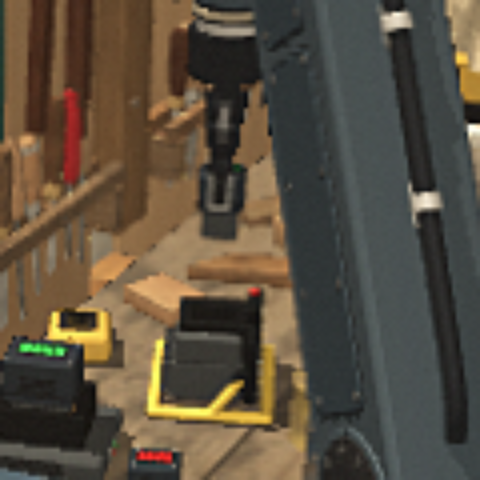

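View pics/t6.png

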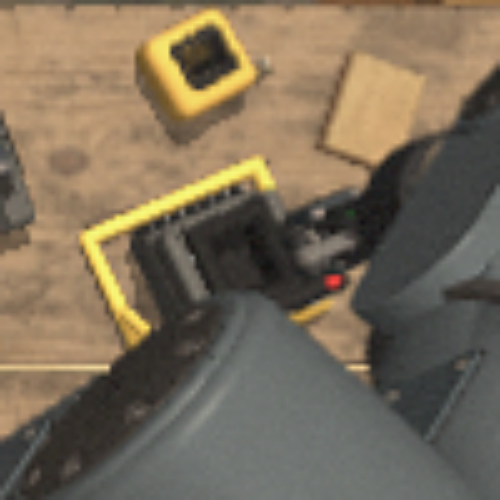

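>>> play_rows(deltas=[[0.001,0.03,0,-0.002,0,0],[0.0028,0.06,0,-0.005,0.001,-0.002],[0.0028,0.073,0,-0.005,0.001,-0.002],[0.0028,0.073,0,-0.005,0.001,-0.002],[0.0028,0.073,0,-0.005,0.001,-0.002],[0.0028,0.073,0,-0.005,0.001,-0.002]])

```text
t: 13.1
tcp_pos: [0.5274, -0.3583, 0.1318]
tool_rot: [0.14, -0.692, 0.694, -0.141]
force: [-0.1, 0.2, -1.6]
finger_gap: 0.434
```

```bash
python3 - <<'E'
from h import *
print(jaw(),sense()['force'])
show((*LAMP,.0935,23))
E
```

```text
(array([ 0.52736761, -0.35825719,  0.13183603]), np.float64(-67.0818225826378)) [-0.0515047   0.1715808  -1.58365101]
(0.527, -0.357, 0.0935, 23) -> [-0.0001, 0.0383, -0.0014, -0.0027, -0.0014, -0.0009] rows>=0.8,0.0
```

>>> play_rows(deltas=[[0,0.007,-0.001,-0.001,-0.001,0],[0,0.014,-0.001,-0.003,-0.001,0],[0,0.019,-0.001,-0.003,-0.001,0],[0,0.024,-0.001,-0.003,-0.001,0],[0,0.028,-0.001,-0.003,-0.001,0],[0,0.028,-0.001,-0.003,-0.001,0]])

```text
t: 13.7
tcp_pos: [0.5254, -0.3561, 0.1011]
tool_rot: [-0.141, 0.695, -0.691, 0.14]
force: [-0.4, -0.1, -2.4]
finger_gap: 0.437
```

Going in freely. Continue to the floor.

>>> play_rows(deltas=[[0,0.003,0,0,0,0],[0,0.006,0,0,0,0],[0,0.008,0,0,0,0],[0,0.009,0,0,0,0],[0,0.009,0,0,0,0]])

```text
t: 14.2
tcp_pos: [0.5259, -0.3565, 0.0931]
tool_rot: [-0.141, 0.694, -0.692, 0.14]
force: [0.2, 0.2, -2.4]
finger_gap: 0.44
```

>>> play_rows(deltas=[[0,0.002,0,0,0,0],[0,0.003,0,0,0,0],[0,0.003,0,0,0,0]])

```text
t: 14.5
tcp_pos: [0.5259, -0.3566, 0.093]
tool_rot: [-0.141, 0.694, -0.692, 0.141]
force: [-3.0, 2.6, 13.9]
finger_gap: 0.44
```

Seated. Release, rise.

>>> play_rows(deltas=[[0,-0.002,0,0,0,0],[0,-0.002,0,0,0,0],[0,-0.002,0,0,0,0],[0,-0.002,0,0,0,0]], gripper=0.068)

```text
t: 14.9
tcp_pos: [0.5258, -0.3564, 0.0917]
tool_rot: [-0.141, 0.694, -0.692, 0.14]
force: [0.7, -0.8, 0.5]
finger_gap: 0.799
```

>>> play_rows(deltas=[[0,-0.02,0,0,0,0],[0,-0.05,0,0,0,0],[0,-0.08,0,0,0,0],[0,-0.11,0,0,0,0],[0,-0.11,0,0,0,0],[0,-0.11,0,0,0,0]])

```text
t: 15.5
tcp_pos: [0.5261, -0.3569, 0.2023]
tool_rot: [-0.141, 0.694, -0.692, 0.14]
force: [-0.4, -0.3, -0.1]
finger_gap: 0.801
```

```bash
python3 - <<'E'
from h import *
print(jaw(),sense()['force'])
show((.4657,-.1018,.16,23),(.4657,-.1018,.0375,23))
s=snapshot("scene")[:,:,::-1];cv2.imwrite("pics/s7.png",cv2.resize(s[60:200,250:390],None,fx=4,fy=4))
t=snapshot("top")[:,:,::-1];cv2.imwrite("pics/t7.png",cv2.resize(t[150:250,300:440],None,fx=5,fy=5))
E
```

```text
(array([ 0.52612247, -0.35685894,  0.20232355]), np.float64(-67.03912248988689)) [-0.37279294 -0.284852   -0.12872495]
(0.4657, -0.1018, 0.16, 23) -> [-0.0439, 0.043, -0.2583, 0.0028, -0.0007, 0.0002] rows>=5.3,0.0
(0.4657, -0.1018, 0.0375, 23) -> [-0.0439, 0.1655, -0.258, 0.0028, -0.0007, 0.0002] rows>=6.2,0.0
```

View pics/s7.png

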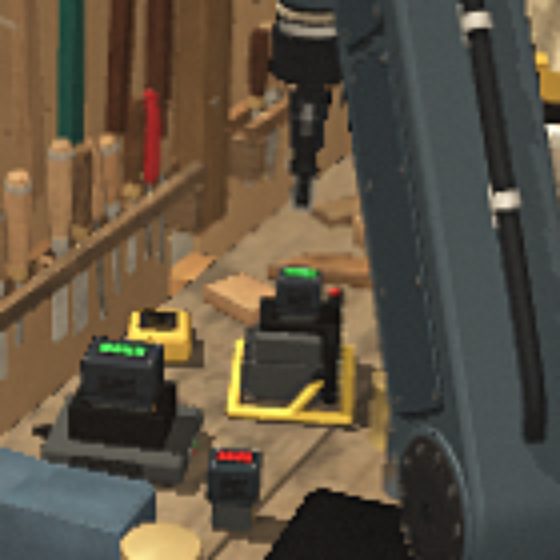

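View pics/t7.png

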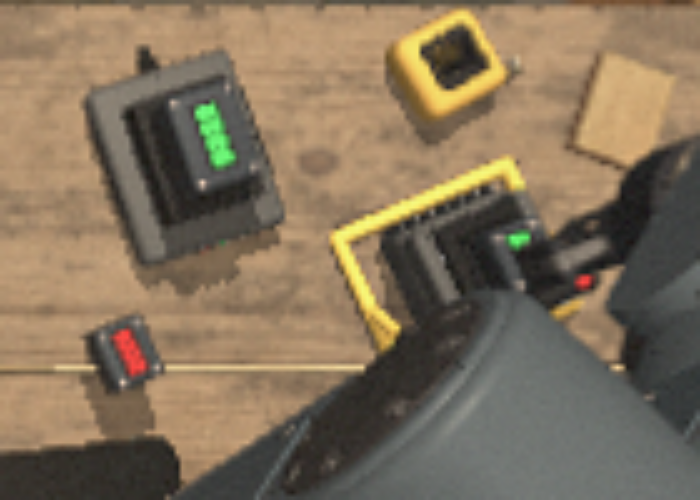

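Green pack is seated in the lamp (scene crop (300,272)), red slim pack upright on the bench. Fetch it.

>>> play_rows(deltas=[[-0.005,0,-0.03,0,0,0],[-0.012,0,-0.07,0,0,0],[-0.019,0,-0.11,0,0,0],[-0.026,0,-0.15,0,0,0],[-0.033,0,-0.19,0.001,0,0],[-0.039,0.01,-0.23,0.003,0,0],[-0.0439,0.03,-0.2583,0.003,0,0],[-0.0439,0.06,-0.258,0.003,0,0],[-0.0439,0.07,-0.258,0.003,0,0],[-0.0439,0.07,-0.258,0.003,0,0],[-0.0439,0.07,-0.258,0.003,0,0]])

```text
t: 16.7
tcp_pos: [0.4661, -0.1026, 0.1328]
tool_rot: [-0.141, 0.693, -0.693, 0.14]
force: [0.1, 0.1, 0.1]
finger_gap: 0.796
```

```bash
python3 - <<'E'
from h import *
print(jaw(),sense()['force'])
show((.4657,-.1018,.0375,23))
E
```

```text
(array([ 0.46612939, -0.10261356,  0.13284723]), np.float64(-67.08499446618087)) [0.05041402 0.06367851 0.09015302]
(0.4657, -0.1018, 0.0375, 23) -> [0.0, 0.0953, -0.0008, 0.0008, -0.0015, 0.0007] rows>=1.9,0.0
```

>>> play_rows(deltas=[[0,0.03,0,0,0,0],[0,0.06,0,0,-0.001,0],[0,0.085,-0.001,0,-0.001,0],[0,0.095,-0.001,0,-0.001,0],[0,0.095,-0.001,0,-0.001,0]])

```text
t: 17.2
tcp_pos: [0.4653, -0.1015, 0.0375]
tool_rot: [-0.141, 0.693, -0.693, 0.14]
force: [-0.6, -0.1, -0.5]
finger_gap: 0.797
```

>>> play_rows(deltas=[[0,0,0,0,0,0],[0,0,0,0,0,0],[0,0,0,0,0,0],[0,0,0,0,0,0],[0,0,0,0,0,0],[0,0,0,0,0,0]], gripper=0.02)

```text
t: 17.8
tcp_pos: [0.4661, -0.1013, 0.0393]
tool_rot: [0.141, -0.692, 0.693, -0.142]
force: [-0.6, -0.4, 6.1]
finger_gap: 0.437
```

>>> play_rows(deltas=[[0,-0.02,0,0,0,0],[0,-0.05,0,0,0,0],[0,-0.09,0,0,0,0],[0,-0.13,0,0,0,0],[0,-0.17,0,0,0,0],[0,-0.2,0,0,0,0],[0,-0.2,0,0,0,0],[0,-0.2,0,0,0,0]])

```text
t: 18.6
tcp_pos: [0.4648, -0.1007, 0.2381]
tool_rot: [-0.141, 0.693, -0.693, 0.141]
force: [-0.6, 0.5, -3.0]
finger_gap: 0.44
```

```bash
python3 - <<'E'
from h import *
print(jaw(),sense()['force'])
show((*SMALL,.22,-8.2))
t=snapshot("top")[:,:,::-1];cv2.imwrite("pics/t8.png",t)
overlay(t,"top",(210,153),(50,48),12,[(rect(*SMALL,-8.2,.051,.043,.06),(0,255,0)),(rect(*SMALL,-8.2,.043,.035,.032),(255,0,255)),(rect(*SMALL,-8.2,.104,.088,.03),(255,255,0))],"pics/o8.png",.5)
E
```

```text
(array([ 0.46483148, -0.10070317,  0.23807717]), np.float64(-66.97544291831848)) [-0.63664462  0.53941147 -2.96480896]
(0.612, 0.215, 0.22, -8.2) -> [-0.2589, 0.0181, -0.233, 0.0003, 0.545, 0.0003] rows>=7.0,3.6
```

View pics/o8.png

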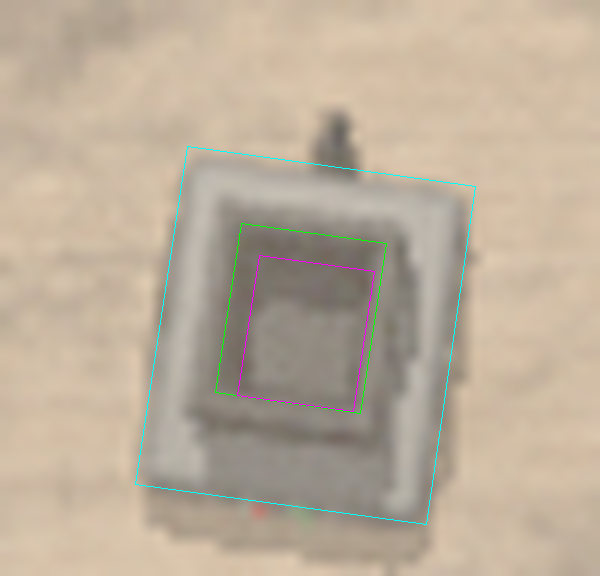

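>>> play_rows(deltas=[[-0.026,0,-0.023,0,0.06,0],[-0.055,0,-0.05,0,0.12,0],[-0.085,0,-0.077,0,0.18,0],[-0.115,0,-0.104,0,0.25,0],[-0.145,0,-0.131,0,0.31,0],[-0.175,0,-0.158,0,0.37,0],[-0.205,0,-0.185,0,0.44,0],[-0.235,0,-0.212,0,0.5,0],[-0.2589,0.01,-0.233,0,0.545,0],[-0.2589,0.04,-0.233,0,0.545,0],[-0.2589,0.06,-0.233,0,0.545,0],[-0.2589,0.06,-0.233,0,0.545,0]])

```text
t: 19.85
tcp_pos: [0.608, 0.2143, 0.1712]
tool_rot: [-0.045, -0.704, 0.706, 0.056]
force: [-0.3, -0.4, -3.6]
finger_gap: 0.435
```

>>> play_rows(deltas=[[0,0.03,0,0,0,0],[0,0.06,0,0,0,0],[0,0.065,0,0,0,0],[0,0.065,0,0,0,0],[0,0.065,0,0,0,0]])

```text
t: 20.35
tcp_pos: [0.6135, 0.2147, 0.1142]
tool_rot: [0.051, 0.706, -0.705, -0.05]
force: [1.2, 0.2, -2.0]
finger_gap: 0.438
```

```bash
python3 - <<'E'
from h import *
print(jaw(),sense()['force'])
show((*SMALL,.07,-8.2))
E
```

```text
(array([0.61353426, 0.2147345 , 0.11421847]), np.float64(-98.22252421791814)) [ 1.18285814  0.20376247 -2.01698228]
(0.612, 0.215, 0.07, -8.2) -> [0.0016, 0.0442, 0.0, 0.001, -0.0004, -0.0013] rows>=0.9,0.0
```

>>> play_rows(deltas=[[0.0016,0.007,0,0.001,0,-0.001],[0.0016,0.013,0,0.001,0,-0.001],[0.0016,0.019,0,0.001,0,-0.001],[0.0016,0.025,0,0.001,0,-0.001],[0.0016,0.031,0,0.001,0,-0.001],[0.0016,0.036,0,0.001,0,-0.001],[0.0016,0.036,0,0.001,0,-0.001],[0.0016,0.036,0,0.001,0,-0.001]])

```text
t: 21.15
tcp_pos: [0.6108, 0.215, 0.0768]
tool_rot: [-0.05, -0.705, 0.706, 0.051]
force: [-0.1, 0.3, -2.0]
finger_gap: 0.436
```

>>> play_rows(deltas=[[0,0.003,0,0,0,0],[0,0.006,0,0,0,0],[0,0.008,0,0,0,0],[0,0.008,0,0,0,0]])

```text
t: 21.55
tcp_pos: [0.6113, 0.2151, 0.0713]
tool_rot: [-0.05, -0.705, 0.705, 0.051]
force: [-2.7, 0.4, 8.7]
finger_gap: 0.44
```

>>> play_rows(deltas=[[0,-0.002,0,0,0,0],[0,-0.002,0,0,0,0],[0,-0.002,0,0,0,0],[0,-0.002,0,0,0,0]], gripper=0.068)

```text
t: 21.95
tcp_pos: [0.6108, 0.215, 0.0708]
tool_rot: [-0.05, -0.705, 0.706, 0.051]
force: [0.7, -0.9, -0.6]
finger_gap: 0.792
```

>>> play_rows(deltas=[[0,-0.02,0,0,0,0],[0,-0.05,0,0,0,0],[0,-0.09,0,0,0,0],[0,-0.13,0,0,0,0],[0,-0.16,0,0,0,0],[0,-0.16,0,0,0,0],[0,-0.16,0,0,0,0]])

```text
t: 22.65
tcp_pos: [0.6112, 0.215, 0.2315]
tool_rot: [-0.05, -0.705, 0.705, 0.051]
force: [0.4, 0.1, -0.8]
finger_gap: 0.799
```

```bash
python3 - <<'E'
from h import *
print(jaw(),sense()['force'])
show((*RADIO,.23,-12.2))
E
```

```text
(array([0.61119098, 0.21504028, 0.23148558]), np.float64(-98.20340498643945)) [ 0.35528886  0.05672955 -0.79637338]
(0.4185, 0.25, 0.23, -12.2) -> [0.1957, 0.0016, -0.0071, -0.0004, 0.0698, 0.0007] rows>=3.9,0.5
```

>>> play_rows(deltas=[[0.03,0,-0.001,0,0.01,0],[0.07,0,-0.002,0,0.025,0],[0.11,0.001,-0.004,0,0.04,0],[0.15,0.001,-0.005,0,0.055,0],[0.18,0.001,-0.007,0,0.07,0],[0.1957,0.0016,-0.007,0,0.07,0],[0.1957,0.0016,-0.007,0,0.07,0],[0.1957,0.0016,-0.007,0,0.07,0]], gripper=0.08)

```text
t: 23.45
tcp_pos: [0.4197, 0.2499, 0.2294]
tool_rot: [-0.075, -0.703, 0.703, 0.075]
force: [0.9, -0.1, -0.5]
finger_gap: 0.934
```

```bash
python3 - <<'E'
from h import *
print(jaw(),sense()['force'])
show((*RADIO,.108,-12.2))
s=snapshot("scene")[:,:,::-1];cv2.imwrite("pics/s9.png",s)
t=snapshot("top")[:,:,::-1];cv2.imwrite("pics/t9.png",t)
E
```

```text
(array([0.41971975, 0.24993175, 0.22942115]), np.float64(-102.19735472079276)) [ 0.87297027 -0.075236   -0.54403311]
(0.4185, 0.25, 0.108, -12.2) -> [0.0011, 0.1214, 0.0001, -0.0007, 0.0, 0.0006] rows>=2.4,0.0
```

View pics/s9.png

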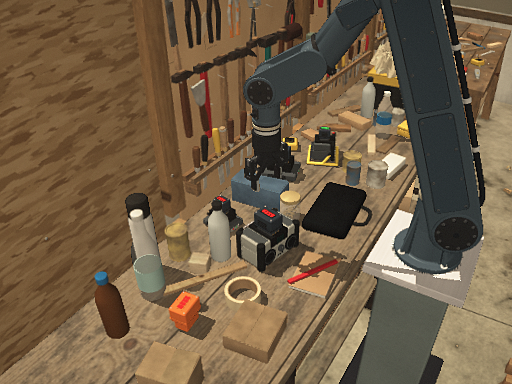

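View pics/t9.png

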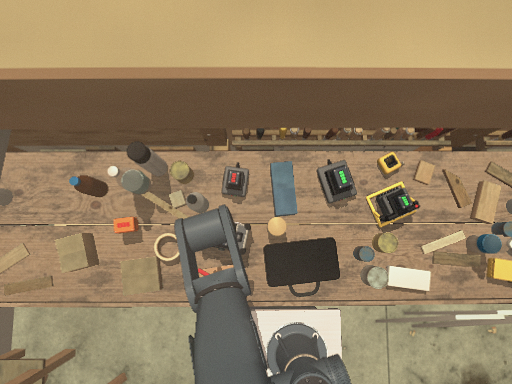

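>>> play_rows(deltas=[[0,0.03,0,0,0,0],[0.001,0.06,0,0,0,0],[0.001,0.09,0,0,0,0],[0.001,0.11,0,0,0,0],[0.001,0.12,0,0,0,0],[0.001,0.121,0,0,0,0],[0.001,0.121,0,0,0,0]])

```text
t: 24.25
tcp_pos: [0.4183, 0.2501, 0.109]
tool_rot: [-0.075, -0.703, 0.703, 0.076]
force: [0.2, -0.7, -0.2]
finger_gap: 0.936
```

>>> play_rows(deltas=[[0,0,0,0,0,0],[0,0,0,0,0,0],[0,0,0,0,0,0],[0,0,0,0,0,0],[0,0,0,0,0,0],[0,0,0,0,0,0]], gripper=0.03, force=60)

```text
t: 24.85
tcp_pos: [0.4179, 0.2502, 0.11]
tool_rot: [0.075, 0.703, -0.703, -0.075]
force: [-1.0, -2.1, 5.9]
finger_gap: 0.572
```

>>> play_rows(deltas=[[0,-0.02,0,0,0,0],[0,-0.05,0,0,0,0],[0,-0.08,0,0,0,0],[0,-0.11,0,0,0,0],[0,-0.13,0,0,0,0],[0,-0.13,0,0,0,0],[0,-0.13,0,0,0,0]])

```text
t: 25.55
tcp_pos: [0.4165, 0.2499, 0.2381]
tool_rot: [-0.074, -0.703, 0.703, 0.076]
force: [-0.4, -0.6, -5.3]
finger_gap: 0.576
```

```bash
python3 - <<'E'
from h import *
print(jaw(),sense()['force'])
show((.465,-.101,.238,17),(.465,-.101,.238,-12.2),(.465,-.101,.12,0))
s=snapshot("scene")[:,:,::-1];cv2.imwrite("pics/s10.png",cv2.resize(s[120:280,170:350],None,fx=3,fy=3))
E
```

```text
(array([0.41650402, 0.24988118, 0.23806449]), np.float64(-102.2124128230239)) [-0.35011285 -0.59201844 -5.30200575]
(0.465, -0.101, 0.238, 17) -> [-0.1216, 0.0002, 0.3327, -0.0007, -0.5099, 0.0032] rows>=7.1,3.4
(0.465, -0.101, 0.238, -12.2) -> [-0.1216, 0.0002, 0.3327, -0.0014, -0.0002, 0.0029] rows>=7.1,0.0
(0.465, -0.101, 0.12, 0) -> [-0.122, 0.1182, 0.3325, -0.0011, -0.2131, 0.003] rows>=7.5,1.4
```

View pics/s10.png

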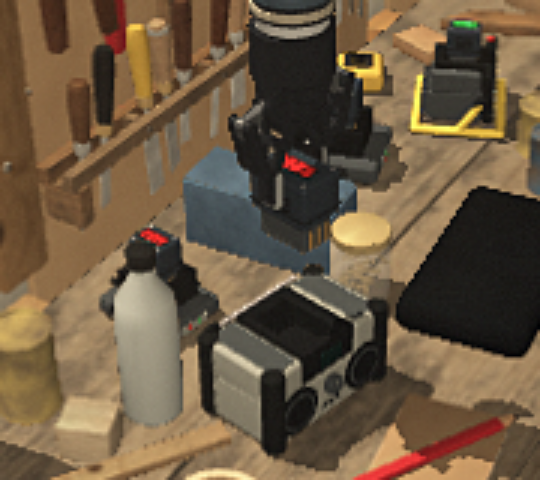

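>>> play_rows(deltas=[[-0.01,0,0.028,0,-0.045,0],[-0.023,0,0.063,0,-0.1,0],[-0.037,0,0.1,0,-0.16,0],[-0.051,0,0.14,0,-0.22,0.001],[-0.065,0,0.18,0,-0.28,0.001],[-0.08,0,0.22,0,-0.34,0.002],[-0.094,0,0.26,0,-0.4,0.002],[-0.108,0,0.3,0,-0.46,0.003],[-0.1216,0.01,0.3327,0,-0.51,0.003],[-0.1216,0.04,0.3327,0,-0.51,0.003],[-0.1216,0.08,0.3327,0,-0.51,0.003],[-0.1216,0.12,0.3327,0,-0.51,0.003]])

```text
t: 26.8
tcp_pos: [0.4647, -0.101, 0.1164]
tool_rot: [-0.104, 0.7, -0.699, 0.104]
force: [-0.4, 0.6, -5.2]
finger_gap: 0.575
```

>>> play_rows(deltas=[[0,0.02,0,0,0,0],[0,0.04,0,0,0,0],[0,0.055,0,0,0,0],[0,0.06,0,0,0,0],[0,0.06,0,0,0,0],[0,0.06,0,0,0,0]])

```text
t: 27.4
tcp_pos: [0.4658, -0.1009, 0.0587]
tool_rot: [0.104, -0.699, 0.699, -0.105]
force: [0.5, -0.5, -5.0]
finger_gap: 0.575
```

```bash
python3 - <<'E'
from h import *
print(jaw(),sense()['force'])
show((.465,-.101,.044,17))
t=snapshot("top")[:,:,::-1];cv2.imwrite("pics/t11.png",cv2.resize(t[130:280,190:390],None,fx=3,fy=3))
overlay(t,"top",(200,205),(55,60),10,[(rect(*RADIO,-12.2,.073,.053,.094),(0,255,0)),(rect(*RADIO,-12.2,.065,.045,.066),(255,0,255))],"pics/o11.png",.5)
E
```

```text
(array([ 0.46578288, -0.10085114,  0.05874269]), np.float64(-72.99460649280195)) [ 0.49729847 -0.47295238 -4.97579088]
(0.465, -0.101, 0.044, 17) -> [0.0008, 0.0147, -0.0001, -0.0005, 0.0001, -0.0008] rows>=0.3,0.0
```

View pics/o11.png

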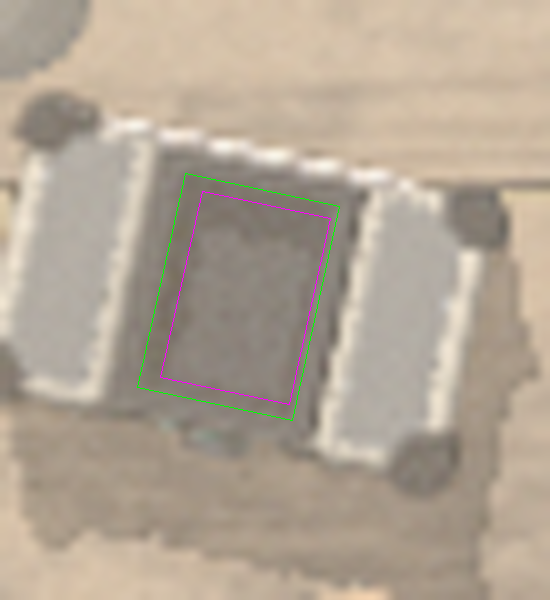

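View pics/t11.png

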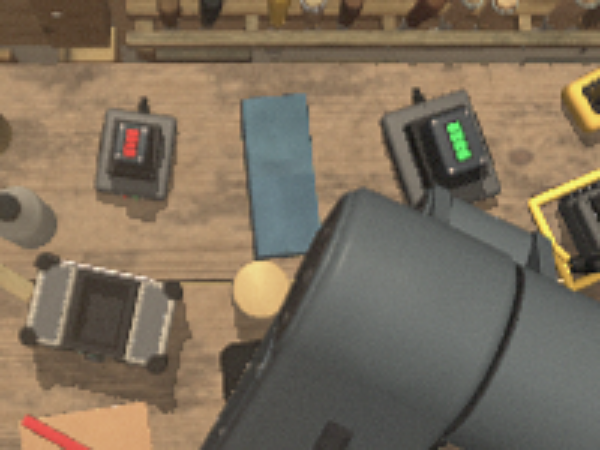

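>>> play_rows(deltas=[[0,0.006,0,0,0,0],[0,0.011,0,0,0,0],[0,0.014,0,0,0,0],[0,0.016,0,0,0,0],[0,0.016,0,0,0,0]])

```text
t: 27.95
tcp_pos: [0.4657, -0.1008, 0.044]
tool_rot: [0.104, -0.699, 0.7, -0.105]
force: [-0.8, 0.7, 7.0]
finger_gap: 0.576
```

>>> play_rows(deltas=[[0,-0.001,0,0,0,0],[0,-0.001,0,0,0,0],[0,-0.001,0,0,0,0],[0,-0.001,0,0,0,0]], gripper=0.08)

```text
t: 28.35
tcp_pos: [0.4659, -0.1009, 0.0438]
tool_rot: [0.104, -0.699, 0.7, -0.105]
force: [-0.5, -0.7, -0.3]
finger_gap: 0.937
```

>>> play_rows(deltas=[[0,-0.02,0,0,0,0],[0,-0.05,0,0,0,0],[0,-0.09,0,0,0,0],[0,-0.13,0,0,0,0],[0,-0.16,0,0,0,0],[0,-0.16,0,0,0,0],[0,-0.16,0,0,0,0]])

```text
t: 29.05
tcp_pos: [0.4656, -0.1008, 0.2042]
tool_rot: [0.104, -0.699, 0.7, -0.105]
force: [-0.2, 0.6, -0.9]
finger_gap: 0.937
```

```bash
python3 - <<'E'
from h import *
print(jaw(),sense()['force'])
show((*LARGE,.2,17),(*LARGE,.078,17))
s=snapshot("scene")[:,:,::-1];cv2.imwrite("pics/s12.png",cv2.resize(s[100:250,200:380],None,fx=3,fy=3))
E
```

```text
(array([ 0.46559631, -0.10078867,  0.20415425]), np.float64(-72.99035360391916)) [-0.16102023  0.56238489 -0.85053321]
(0.61, -0.1545, 0.2, 17) -> [-0.1224, 0.0045, 0.0936, -0.0015, 0.0002, -0.0019] rows>=3.1,0.0
(0.61, -0.1545, 0.078, 17) -> [-0.1221, 0.1265, 0.0934, -0.0015, 0.0002, -0.0019] rows>=4.0,0.0
```

View pics/s12.png

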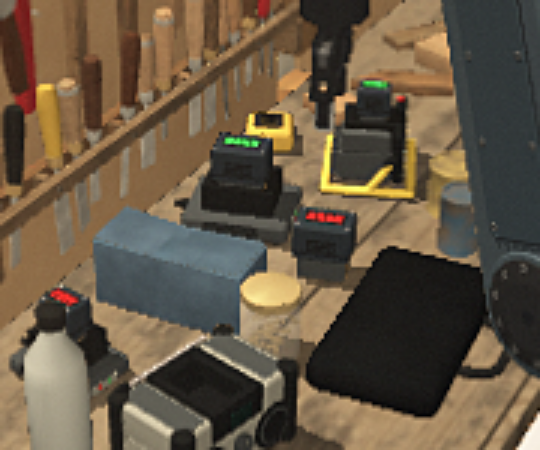

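>>> play_rows(deltas=[[-0.024,0,0.018,0,0,0],[-0.055,0,0.042,0,0,0],[-0.087,0,0.067,0,0,0],[-0.122,0.004,0.0935,-0.001,0,-0.002],[-0.1222,0.03,0.0935,-0.001,0,-0.002],[-0.1222,0.05,0.0935,-0.001,0,-0.002],[-0.1222,0.05,0.0935,-0.001,0,-0.002],[-0.1222,0.05,0.0935,-0.001,0,-0.002]])

```text
t: 29.9
tcp_pos: [0.6088, -0.154, 0.1521]
tool_rot: [-0.106, 0.7, -0.698, 0.103]
force: [0.5, -0.6, 0.5]
finger_gap: 0.938
```

```bash
python3 - <<'E'
from h import *
print(jaw(),sense()['force'])
show((*LARGE,.078,17))
E
```

```text
(array([ 0.60876256, -0.15404436,  0.15207822]), np.float64(-72.99962254725682)) [ 0.48534137 -0.56419045  0.47386083]
(0.61, -0.1545, 0.078, 17) -> [-0.0014, 0.0741, 0.001, 0.0031, 0.0, 0.0041] rows>=1.5,0.0
```

>>> play_rows(deltas=[[0,0.03,0,0.001,0,0.002],[-0.001,0.055,0.001,0.003,0,0.004],[-0.001,0.07,0.001,0.003,0,0.004],[-0.0014,0.074,0.001,0.003,0,0.004],[-0.0014,0.074,0.001,0.003,0,0.004],[-0.0014,0.074,0.001,0.003,0,0.004]])

```text
t: 30.5
tcp_pos: [0.6123, -0.1555, 0.0812]
tool_rot: [0.103, -0.698, 0.701, -0.106]
force: [0.2, 1.4, 0.2]
finger_gap: 0.937
```

>>> play_rows(deltas=[[0,0,0,0,0,0],[0,0,0,0,0,0],[0,0,0,0,0,0],[0,0,0,0,0,0],[0,0,0,0,0,0],[0,0,0,0,0,0]], gripper=0.03)

```text
t: 31.1
tcp_pos: [0.6118, -0.1549, 0.0813]
tool_rot: [0.103, -0.698, 0.7, -0.106]
force: [-0.7, 1.1, 6.0]
finger_gap: 0.572
```

>>> play_rows(deltas=[[0,-0.02,0,0,0,0],[0,-0.05,0,0,0,0],[0,-0.08,0,0,0,0],[0,-0.12,0,0,0,0],[0,-0.15,0,0,0,0],[0,-0.16,0,0,0,0],[0,-0.16,0,0,0,0],[0,-0.16,0,0,0,0]])

```text
t: 31.9
tcp_pos: [0.6094, -0.1542, 0.2378]
tool_rot: [-0.105, 0.699, -0.699, 0.104]
force: [-0.9, 0.2, -4.7]
finger_gap: 0.572
```

```bash
python3 - <<'E'
from h import *
print(jaw(),sense()['force'])
show((.4195,.25,.235,-12.2))
s=snapshot("scene")[:,:,::-1];cv2.imwrite("pics/s13.png",cv2.resize(s[100:250,200:380],None,fx=3,fy=3))
E
```

```text
(array([ 0.60939372, -0.15420932,  0.23779758]), np.float64(-73.00100029119618)) [-0.91573222  0.15672298 -4.72666876]
(0.4195, 0.25, 0.235, -12.2) -> [0.0634, 0.0029, -0.4421, 0.0001, 0.5096, 0.0003] rows>=8.9,3.4
```

View pics/s13.png

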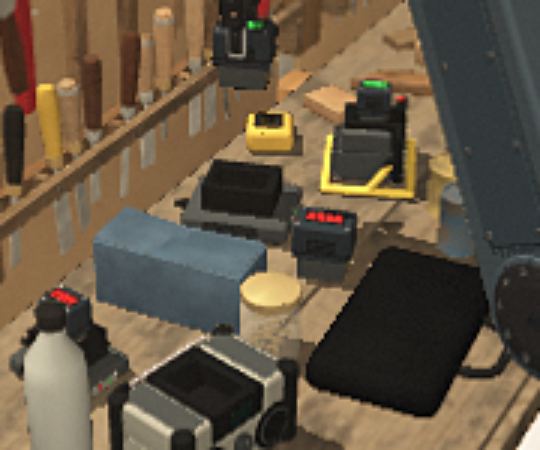

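>>> play_rows(deltas=[[0.003,0,-0.025,0,0.03,0],[0.009,0,-0.065,0,0.08,0],[0.016,0,-0.11,0,0.13,0],[0.022,0.001,-0.155,0,0.18,0],[0.029,0.001,-0.2,0,0.23,0],[0.035,0.001,-0.245,0,0.28,0],[0.042,0.002,-0.29,0,0.33,0],[0.048,0.002,-0.335,0,0.38,0],[0.054,0.003,-0.38,0,0.43,0],[0.06,0.003,-0.42,0,0.48,0],[0.0634,0.003,-0.4421,0,0.51,0],[0.0634,0.003,-0.4421,0,0.51,0]])

```text
t: 33.15
tcp_pos: [0.4178, 0.2515, 0.2338]
tool_rot: [-0.073, -0.702, 0.704, 0.074]
force: [-0.0, -0.4, -4.1]
finger_gap: 0.575
```

>>> play_rows(deltas=[[0,0.03,0,0,0,0],[0,0.06,0,0,0,0],[0,0.08,0,0,0,0],[0,0.08,0,0,0,0],[0,0.08,0,0,0,0]])

```text
t: 33.65
tcp_pos: [0.4212, 0.2487, 0.1549]
tool_rot: [-0.076, -0.702, 0.704, 0.075]
force: [0.1, 0.4, -4.4]
finger_gap: 0.574
```

```bash
python3 - <<'E'
from h import *
print(jaw(),sense()['force'])
show((.4205,.25,.1113,-12.2))
t=snapshot("top")[:,:,::-1]
overlay(t,"top",(315,156),(50,50),12,[(rect(*LARGE,17,.073,.053,.064),(0,255,0)),(rect(*LARGE,17,.065,.045,.036),(255,0,255))],"pics/o14.png",.5)
s=snapshot("scene")[:,:,::-1];cv2.imwrite("pics/s14.png",cv2.resize(s[150:300,190:350],None,fx=3.5,fy=3.5))
E
```

```text
(array([0.42121162, 0.24868578, 0.15492351]), np.float64(-102.24748775174722)) [ 0.06822763  0.40366093 -4.42380954]
(0.4205, 0.25, 0.1113, -12.2) -> [0.0011, 0.0436, -0.0012, -0.0021, -0.0008, -0.0022] rows>=0.9,0.0
```

View pics/o14.png

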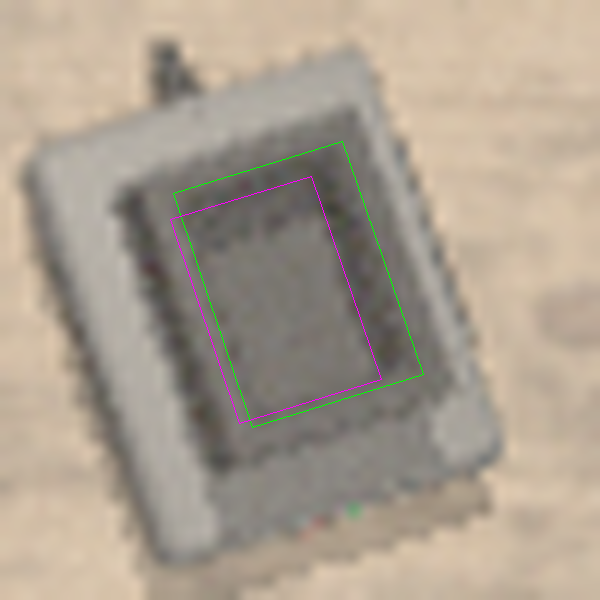

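View pics/s14.png

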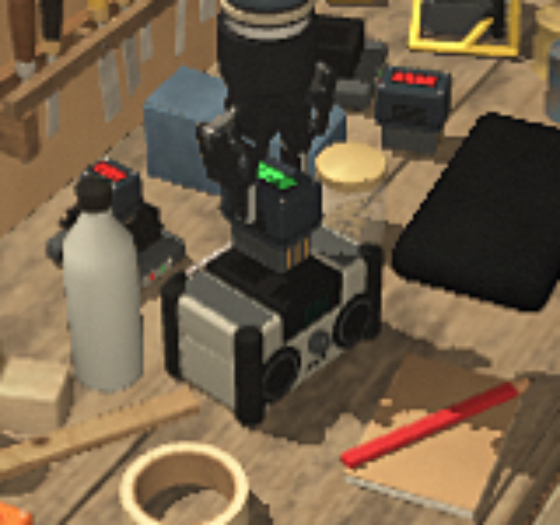

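>>> play_rows(deltas=[[0.001,0.006,-0.001,-0.002,0,-0.002],[0.001,0.012,-0.001,-0.002,-0.001,-0.002],[0.001,0.018,-0.001,-0.002,-0.001,-0.002],[0.001,0.024,-0.001,-0.002,-0.001,-0.002],[0.001,0.03,-0.001,-0.002,-0.001,-0.002],[0.001,0.035,-0.001,-0.002,-0.001,-0.002],[0.001,0.035,-0.001,-0.002,-0.001,-0.002],[0.001,0.035,-0.001,-0.002,-0.001,-0.002]])

```text
t: 34.55
tcp_pos: [0.4205, 0.2504, 0.1204]
tool_rot: [0.075, 0.703, -0.703, -0.074]
force: [-0.1, 0.2, -3.6]
finger_gap: 0.576
```

>>> play_rows(deltas=[[0,0.003,0,0,0,0],[0,0.006,0,0,0,0],[0,0.008,0,0,0,0],[0,0.0095,0,0,0,0],[0,0.0095,0,0,0,0]])

```text
t: 35.05
tcp_pos: [0.4205, 0.2504, 0.1113]
tool_rot: [0.076, 0.703, -0.703, -0.074]
force: [-1.0, -0.4, -0.6]
finger_gap: 0.573
```

>>> play_rows(deltas=[[0,0.001,0,0,0,0],[0,0.002,0,0,0,0],[0,0.002,0,0,0,0]])

```text
t: 35.35
tcp_pos: [0.4205, 0.2505, 0.1112]
tool_rot: [0.076, 0.704, -0.703, -0.074]
force: [-4.1, -0.3, 16.0]
finger_gap: 0.576
```

>>> play_rows(deltas=[[0,-0.002,0,0,0,0],[0,-0.002,0,0,0,0],[0,-0.002,0,0,0,0],[0,-0.002,0,0,0,0]], gripper=0.08)

```text
t: 35.75
tcp_pos: [0.4207, 0.2505, 0.111]
tool_rot: [0.076, 0.703, -0.703, -0.074]
force: [-0.6, 0.0, -0.4]
finger_gap: 0.931
```

>>> play_rows(deltas=[[0,-0.02,0,0,0,0],[0,-0.05,0,0,0,0],[0,-0.09,0,0,0,0],[0,-0.11,0,0,0,0],[0,-0.11,0,0,0,0],[0,-0.11,0,0,0,0]])

```text
t: 36.35
tcp_pos: [0.4202, 0.2503, 0.221]
tool_rot: [0.076, 0.703, -0.703, -0.074]
force: [-0.1, 0.0, -0.7]
finger_gap: 0.938
```

```bash
python3 - <<'E'
from h import *
print(jaw(),sense()['force'])
show((.4657,-.1009,.2,17))
s=snapshot("scene")[:,:,::-1];cv2.imwrite("pics/s15.png",cv2.resize(s[150:300,190:350],None,fx=3.5,fy=3.5))
E
```

```text
(array([0.42017437, 0.25033196, 0.22098258]), np.float64(-102.1583552073849)) [-0.14706374  0.02963658 -0.74503858]
(0.4657, -0.1009, 0.2, 17) -> [-0.1184, 0.0208, 0.3338, 0.0007, -0.5089, -0.0023] rows>=7.1,3.4
```

View pics/s15.png

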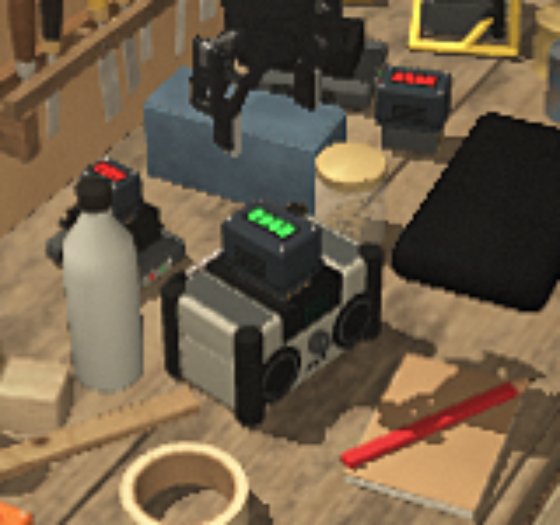

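Seated. Last pack.

>>> play_rows(deltas=[[-0.01,0,0.028,0,-0.045,0],[-0.023,0,0.065,0,-0.1,0],[-0.037,0,0.105,0,-0.16,0],[-0.051,0,0.145,0,-0.22,-0.001],[-0.065,0,0.185,0,-0.28,-0.001],[-0.08,0,0.225,0,-0.34,-0.001],[-0.094,0.01,0.265,0,-0.4,-0.002],[-0.108,0.015,0.3,0,-0.46,-0.002],[-0.1184,0.03,0.3338,0,-0.509,-0.002],[-0.1184,0.06,0.3338,0,-0.509,-0.002],[-0.1184,0.08,0.3338,0,-0.509,-0.002],[-0.1184,0.08,0.3338,0,-0.509,-0.002]])

```text
t: 37.6
tcp_pos: [0.4629, -0.1, 0.1372]
tool_rot: [-0.107, 0.702, -0.697, 0.101]
force: [-0.2, 0.2, 0.3]
finger_gap: 0.941
```

>>> play_rows(deltas=[[0,0,0,0,0,0],[0,0,0,0,0,0]])

```text
t: 37.8
tcp_pos: [0.4663, -0.1007, 0.1413]
tool_rot: [-0.104, 0.699, -0.699, 0.105]
force: [-0.2, 0.2, 0.1]
finger_gap: 0.939
```

```bash
python3 - <<'E'
from h import *
print(jaw(),sense()['force'])
show((.4657,-.1009,.044,17))
E
```

```text
(array([ 0.46630245, -0.10068701,  0.14132113]), np.float64(-72.96417831702267)) [-0.23503215  0.17765103  0.07765897]
(0.4657, -0.1009, 0.044, 17) -> [0.0007, 0.0973, 0.0, 0.0002, 0.0006, -0.0008] rows>=1.9,0.0
```

>>> play_rows(deltas=[[0,0.03,0,0,0,0],[0,0.06,0,0,0,0],[0.0005,0.085,0,0,0,0],[0.0005,0.097,0,0,0,0],[0.0005,0.097,0,0,0,0],[0.0005,0.097,0,0,0,0]])

```text
t: 38.4
tcp_pos: [0.4663, -0.1011, 0.0448]
tool_rot: [0.104, -0.699, 0.699, -0.105]
force: [-0.3, 0.5, -0.7]
finger_gap: 0.938
```

>>> play_rows(deltas=[[0,0,0,0,0,0],[0,0,0,0,0,0],[0,0,0,0,0,0],[0,0,0,0,0,0],[0,0,0,0,0,0],[0,0,0,0,0,0]], gripper=0.03)

```text
t: 39.0
tcp_pos: [0.4663, -0.1012, 0.0453]
tool_rot: [0.104, -0.699, 0.7, -0.105]
force: [-0.1, 0.2, 5.4]
finger_gap: 0.572
```

>>> play_rows(deltas=[[0,-0.02,0,0,0,0],[0,-0.05,0,0,0,0],[0,-0.09,0,0,0,0],[0,-0.13,0,0,0,0],[0,-0.15,0,0,0,0],[0,-0.15,0,0,0,0],[0,-0.15,0,0,0,0]])

```text
t: 39.7
tcp_pos: [0.4646, -0.1006, 0.1935]
tool_rot: [-0.105, 0.7, -0.699, 0.104]
force: [-0.5, -0.7, -4.9]
finger_gap: 0.579
```

```bash
python3 - <<'E'
from h import *
print(jaw(),sense()['force'])
show((*LARGE,.2,17),(*LARGE,.13,17))
E
```

```text
(array([ 0.46455348, -0.10056338,  0.19353657]), np.float64(-72.99700666964075)) [-0.46690301 -0.67995869 -4.94624992]
(0.61, -0.1545, 0.2, 17) -> [-0.1233, -0.0066, 0.0941, 0.0013, 0.0001, 0.0005] rows>=3.1,0.0
(0.61, -0.1545, 0.13, 17) -> [-0.1233, 0.0634, 0.0942, 0.0013, 0.0001, 0.0005] rows>=3.4,0.0
```

>>> play_rows(deltas=[[-0.024,-0.002,0.018,0,0,0],[-0.055,-0.005,0.042,0,0,0],[-0.09,-0.006,0.068,0.001,0,0],[-0.1233,-0.006,0.0941,0.001,0,0],[-0.1233,0.02,0.0941,0.001,0,0],[-0.1233,0.05,0.0941,0.001,0,0],[-0.1233,0.068,0.0942,0.001,0,0],[-0.1233,0.068,0.0942,0.001,0,0],[-0.1233,0.068,0.0942,0.001,0,0]])

```text
t: 40.6
tcp_pos: [0.6097, -0.1545, 0.1237]
tool_rot: [-0.106, 0.7, -0.699, 0.103]
force: [0.2, -1.0, -4.4]
finger_gap: 0.575
```

```bash
python3 - <<'E'
from h import *
print(jaw(),sense()['force'])
show((*LARGE,.0813,17))
s=snapshot("scene")[:,:,::-1];cv2.imwrite("pics/s16.png",cv2.resize(s[90:210,230:350],None,fx=4,fy=4))
E
```

```text
(array([ 0.60971244, -0.15447092,  0.12368676]), np.float64(-73.00194839038889)) [ 0.21956826 -0.98366677 -4.36829679]
(0.61, -0.1545, 0.0813, 17) -> [-0.0004, 0.0424, 0.0002, 0.0026, -0.0, 0.0031] rows>=0.8,0.0
```

View pics/s16.png

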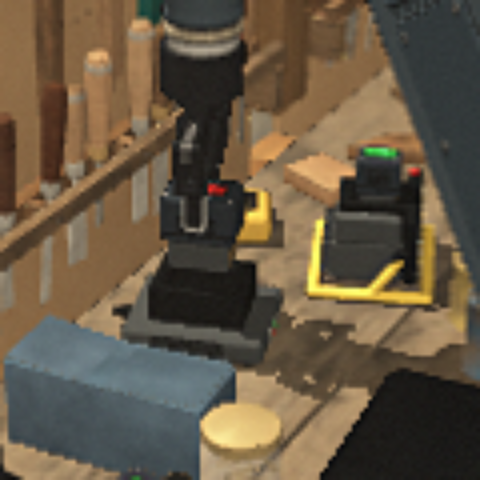

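>>> play_rows(deltas=[[0,0.006,0,0.001,0,0.001],[0,0.012,0,0.002,0,0.003],[0,0.018,0,0.002,0,0.003],[0,0.024,0,0.002,0,0.003],[0,0.03,0,0.002,0,0.003],[0,0.034,0,0.002,0,0.003],[0,0.034,0,0.002,0,0.003],[0,0.034,0,0.002,0,0.003]])

```text
t: 41.45
tcp_pos: [0.611, -0.155, 0.0918]
tool_rot: [0.103, -0.699, 0.7, -0.106]
force: [-0.2, -0.3, -4.7]
finger_gap: 0.576
```

>>> play_rows(deltas=[[0,0.003,0,0,0,0],[0,0.006,0,0,0,0],[0,0.008,0,0,0,0],[0,0.009,0,0,0,0],[0,0.009,0,0,0,0]])

```text
t: 41.95
tcp_pos: [0.6109, -0.1549, 0.0827]
tool_rot: [0.103, -0.699, 0.7, -0.106]
force: [-0.1, 0.3, -4.8]
finger_gap: 0.579
```

>>> play_rows(deltas=[[0,0.001,0,0,0,0],[0,0.002,0,0,0,0],[0,0.003,0,0,0,0],[0,0.003,0,0,0,0]])

```text
t: 42.35
tcp_pos: [0.6113, -0.155, 0.0813]
tool_rot: [0.103, -0.699, 0.7, -0.106]
force: [-1.7, 0.1, 4.4]
finger_gap: 0.574
```

>>> play_rows(deltas=[[0,-0.001,0,0,0,0],[0,-0.001,0,0,0,0],[0,-0.001,0,0,0,0],[0,-0.001,0,0,0,0]], gripper=0.08)

```text
t: 42.75
tcp_pos: [0.6112, -0.1551, 0.0809]
tool_rot: [0.103, -0.699, 0.7, -0.106]
force: [1.5, 0.4, 0.8]
finger_gap: 0.937
```

>>> play_rows(deltas=[[0,-0.02,0,0,0,0],[0,-0.05,0,0,0,0],[0,-0.09,0,0,0,0],[0,-0.13,0,0,0,0],[0.04,-0.16,0,0,0,0],[0.08,-0.16,0,0,0,0],[0.12,-0.16,0,0,0,0],[0.16,-0.16,0,0,0,0],[0.16,-0.16,0,0,0,0],[0.16,-0.16,0,0,0,0]])

```text
t: 43.75
tcp_pos: [0.4573, -0.202, 0.2408]
tool_rot: [0.102, -0.699, 0.7, -0.106]
force: [0.3, -0.3, 0.3]
finger_gap: 0.941
```

```bash
python3 - <<'E'
from h import *
print(jaw(),sense()['force'])
s=snapshot("scene")[:,:,::-1];cv2.imwrite("pics/s17.png",cv2.resize(s[100:280,190:370],None,fx=3.3,fy=3.3))
t=snapshot("top")[:,:,::-1];cv2.imwrite("pics/t17.png",t)
cv2.imwrite("pics/t17c.png",cv2.resize(t[130:260,190:430],None,fx=3.3,fy=3.3))
Z=[("lamp",(404,201),.126,'g'),("radio",(225,234),.142,'g'),("small",(235,177),.102,'r'),("large",(341,180),.112,'r')]
for k,c,z,col in Z:
    cr=t[c[1]-18:c[1]+18,c[0]-15:c[0]+14].astype(int);b,g,r=cr[...,0],cr[...,1],cr[...,2]
    m=(g-np.maximum(r,b)>60) if col=='g' else (r-np.maximum(g,b)>90)
    ys,xs=np.nonzero(m);
    if len(xs):
        print(k,col,len(xs),back("top",np.c_[xs+c[0]-15,ys+c[1]-18],z).mean(0).round(4))
for n,uv,z in(("jar",(277,226),.086),):print(back("top",[uv],z))
E
```

```text
(array([ 0.45728848, -0.20201797,  0.24077446]), np.float64(-73.0984056282725)) [ 0.31495086 -0.30927342  0.32754401]
radio g 65 [0.4201 0.2531 0.142 ]
small r 34 [0.612  0.2174 0.102 ]
large r 59 [ 0.6125 -0.1546  0.112 ]
[[0.44522289 0.06876228 0.086     ]]
```

View pics/s17.png

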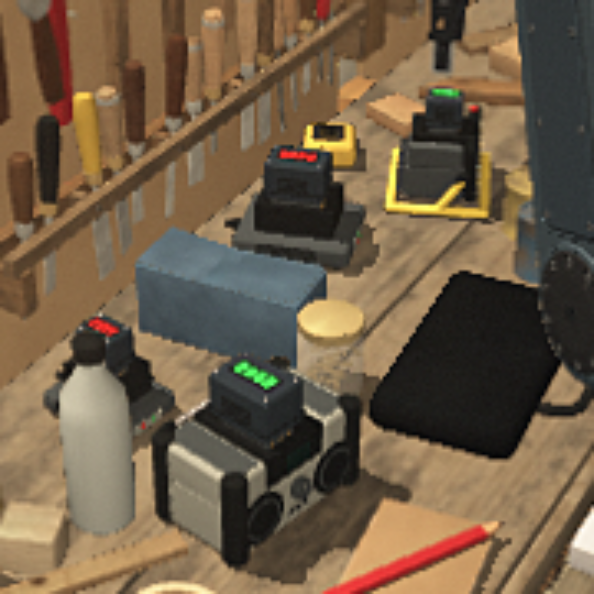

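View pics/t17c.png

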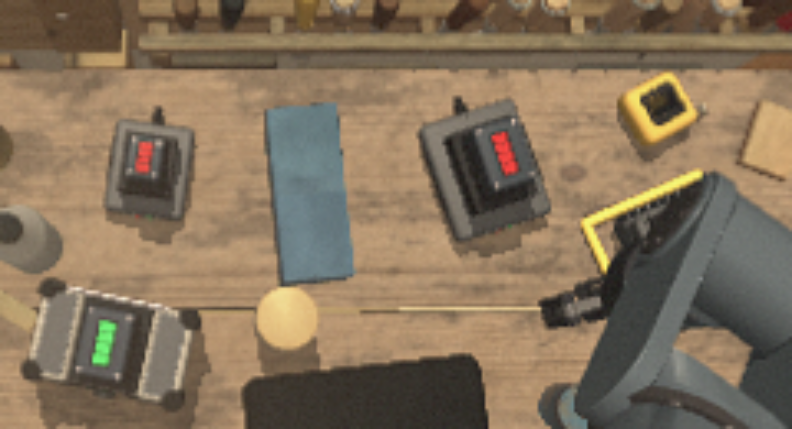

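```bash
python3 - <<'E'
from h import *
a=cv2.imread("pics/top0.png");b=cv2.imread("pics/t17.png")
for n,(x0,y0,x1,y1) in(("tape",(375,148,405,172)),("jar",(265,214,290,240))):
    print(n,np.abs(a[y0:y1,x0:x1].astype(int)-b[y0:y1,x0:x1]).mean())
print(sign_off())
E
```

```text
tape 3.475925925925926
jar 3.5476923076923077
the job is handed in; nothing more can be done
None
```

The job is done and handed in at about 44 s, well under the 144 s limit. The slim packs and the wide packs have changed places: the lamp and the radio now hold the green packs, and the two chargers hold the red ones. In each swap the flat pack stood on the free spot right of the jar meanwhile.

**Seating:** each pack went into its bay without jamming. Each was lowered until it met the bay floor, at a tool height within 1 mm or so of the value expected from the pick. The highest force reported was about 16 N.

**Last pictures:** they show all four packs upright and the gripper clear. The jar and the tape measure look the same in the before and after top views.

**Not checked:** in the last top view the arm hid the lamp's pack. I confirmed that one from the scene camera and from an earlier top view. The final bar positions in the top view agree with the starting ones to within about 3 mm, which is inside the bay play plus the calibration error.

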